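Unsnap the reagent case and set out the stain bottle

TASK

Pinch the orange snap tab of the leaning reagent case's cover in towards the black rib, lift the cover off and lay it flat, right way up, on the green mat. Then free the amber stain bottle from the low corner of the open case and stand it upright on the cork pad. Set both down gently without dropping them, let go, and leave the jar, slide box, flask and beaker where they are.

Things in the scene. Friction and masses are not known exactly. Their poses are not given: they have to be found in the camera images.
- case: Dark blue-grey box with its mouth up, fixed, tilted 30 deg on a steel prop so that its mouth looks up and away from the robot. Origin at bench level, frame upright; x points level from the low to the high side. Box axes: u = 0.866 x + 0.5 z (up the slope), v = y, n = -0.5 x + 0.866 z (out of the mouth). Outside 116 (u) x 132 (v) x 105 (n) mm, walls and floor 5 mm.
- case_rim (a point): Centre of the case's mouth in the plane of its rim, 105 mm along n from the middle of the outer underside; at (-22.5, 0, 129.9) mm in the case frame. The seated cover's origin lies here, its x along u, y along v, z along n.
- cover: Loose off-white snap cover, 0.1 kg. Plate 112 (x) x 128 (y) x 5 mm; origin mid underside, z out of its top, x towards the tab. An 18 mm skirt below fits in the case with 1 mm play; laid down it stands on this skirt. On top: fixed black rib, x -2 to 6 mm, 44 mm long in y; orange tab 4 (x) x 30 (y) mm; both rise 26 mm above the plate. Pinched, it lifts straight off along n.
- tab_face (a point): On the cover (fixed to the plate, does not move with the tab): the outer face of the unpressed orange tab, 22 mm above the plate's top; cover frame (49, 0, 27) mm.
- rib_face (a point): On the cover: the face of the black rib that looks away from the tab, 22 mm above the plate's top; cover frame (-2, 0, 27) mm.
- tab (a joint): How far the snap tab is pressed towards the rib, m: 0 free, 0.009 at its stop. Its barb catches 6 mm under the lip of the case's high wall (1.5 mm play upwards) and is free from 0.0065. Pinch tab and rib, fingers closing along cover x (51 mm over both, 42 pressed), and keep the pinch while lifting. The spring takes 9 N at the stop; a 20 to 25 N grip holds it.
- bottle: Amber dropper bottle, 0.07 to 0.14 kg, 88 mm high: body 40 mm across, 50 mm high, shoulder to 58 mm, then a black cap 26 mm across, 30 mm high. Origin under its foot, z along its axis. It starts on the case's tilted floor against the low wall: axis along n, 33 mm below the case's middle along u, up to 18 mm either way in v, cap top 12 mm below the rim.
- bottle_cap (a point): On the bottle's axis in the cap, 76 mm from the foot, 12 mm below the cap's top.
- mat: Green flat mat, 170 x 170 x 4 mm, fixed; origin under its centre, sides along its x and y.
- pad: Square cork pad, 100 x 100 x 6 mm, fixed; origin under its centre.
- jar: Loose small glass jar with a blue lid, 42 mm across, 70 mm high, standing beside the case on the +y side of the case's frame; origin under its centre.
- slidebox: Loose blue and white slide box, 83 x 31 x 37 mm, beside the case on the -y side of the case's frame; origin under its centre, long side along its x.
- flask: Loose white bottle with green cap, 60 mm across, 155 mm high, beyond the work; origin under its centre.
- beaker: Loose green open beaker, 72 mm across, 100 mm high, beyond the work; origin under its centre.
Things that resemble listed ones, but are neither listed nor needed, are in the scene too. Several things look just like the mat: the one meant starts farthest to the robot's left.

How it is judged:
On the way, in this order (a step that is already met when the one before it is completed fails the run):
1. the cover rises off the case while its snap tab is held pressed in (value of joint tab above 0.005 m and distance between cover and case_rim between 0.006 and 0.06 m), for 0.02 s.
2. the cover lies flat and right way up on the mat (x of cover in the frame of mat between -0.06 and 0.06 m and y of cover in the frame of mat between -0.06 and 0.06 m and angle between cover's own z axis and vertical below 0.1 rad and height (world z) of cover below 0.03 m and linear speed of cover below 0.03 m/s), for 0.2 s.
3. the bottle is lifted out of the case (distance between bottle and case_rim above 0.15 m), for 0.05 s.
At the end, for the whole second after the job is handed in: The cover lies still on the mat, right way up and level to 0.1 rad, its centre within 60 mm of the mat's centre along each side; the bottle stands still on the cork pad, upright to 0.1 rad, within 45 mm of its centre; both are let go (all of step 2 and horizontal distance between bottle and pad below 0.045 m and angle between bottle's own z axis and vertical below 0.1 rad and height (world z) of bottle below 0.012 m and linear speed of bottle below 0.03 m/s); the robot touches nothing.
It fails at once if the jar, slide box, flask or beaker is pushed more than 25 mm or tipped over (distance of any of jar, slidebox, flask, beaker from where it was at the start of the episode above 0.025 m or angle between any of jar, slidebox, flask, beaker's own z axis and vertical above 0.5 rad).
It fails at once if the cover is dropped (falls free at more than 0.5 m/s) (contact force between cover and anything else below 0.02 N and linear speed of cover above 0.5 m/s).
It fails at once if the stain bottle is dropped (falls free at more than 0.5 m/s) (contact force between bottle and anything else below 0.02 N and linear speed of bottle above 0.5 m/s).
It also fails if it takes over 64 s, if anything falls off the work surface, if the arm or the gripper's body presses on something with over 40 N, if the wrist force passes 120 N, or if a joint passes its speed limit or range.

ROBOT

A 6-joint arm with a two-finger parallel gripper is mounted at the origin on the work surface. World frame = base frame: x ahead of the robot, y to its left, z up, the work surface at z = 0. Lengths are in m, angles in rad, forces in N, time in s.
With the tool pointing down it reaches from about 0.3 to 0.85 m from the base axis. Payload 4.2 kg.
Tool frame: the origin (TCP) lies midway between the tips of the shut fingers; the grasp point (between the pads) lies 19 mm behind it (manip.hold_point_z is the distance from the TCP to the grasp point, in m); z points along the fingers, x is the direction in which the jaws open and shut, and the axes are right-handed (so a half turn about z gives the same grasp; the last joint's range is limited). The gripper opens to 91 mm and grips with 3 to 60 N. Pads are 32 mm wide; open, the fingers measure 118 mm over their backs; the gripper's body (76 mm by 178 mm) begins 60 mm behind the grasp point.
Start: joints at [-1.24, 0.32, 1.565, -0, 1.257, -0.02], TCP at [0.198, -0.54, 0.214] pointing down, gripper open.
Joint ranges: [-3.11, 3.11], [-0.84, 2.01], [0.21, 2.61], [-1.34, 4.49], [0.05, 2.63], [-2.56, 2.56]. Speed limits (rad/s): [2.57, 2.57, 3.14, 3.14, 3.14, 3.14].

INTERFACE

Orientations are given as a unit quaternion [w, x, y, z].
In Python, from plant import telemetry, cams, ticket, finder, manip gives the robot as it stands.
- The arm moves only by the shell command python3 -m inch 'ROWS' [FORCE]. ROWS is JSON, a list of rows, each a list of 5 numbers: the closure, from 0 (fully open) to 1 (shut), then the shift along the tool's x, y, z in cm, then the turn about the tool's z in degrees. In form: [[fingers, tx, ty, tz, spin], ...]. A call has 1 to 8 rows; each row shifts and turns the commanded pose from where the row before left it, along the tool's axes as they then stand; what a row does not reach is not made up. A row lasts 1/8 s, in which the tool goes at most 62.5 mm and 10.7 degrees, less where a joint would pass 70% of its speed; a pose out of reach is approached as far as the arm can. A call with a gripper value outside its range is refused whole. The fingers move at their own pace and stop on an object; FORCE is the grip in N (left out, the last holds). Time passes only in rows, so rows that do not move let the fingers close. It gives the time, the measured TCP pose, the force and the opening at its end, in the units of the state.
- telemetry.observe(): the state, without advancing time (a new reading comes with each control period).
- cams.snapshot(name): name is "side" or "top"; returns a dict with "img" (480x640x3 uint8, red, green, blue), "fx", "fy", "cx", "cy" (pixels), "eye" and "orientation" of the camera in the world. Camera axes: x right, y up, looking along -z (the intrinsics and any distortion apply to the point x, -y, -z); pixel columns grow to the right and rows downward; lengths in m; the calibration is good to about 2 mm. A picture is of the moment at which its call begins. There is no depth.
- ticket.finish_job(): hands the job in, once; it reports no verdict.
Trained networks look in a picture, given as the dict that the camera call returned (one of the last four; its "shot" number tells which), for a name from the list of things; names that differ only in an ending like _2 or _b are one class to them, and where a whole thing is asked for, a point or a joint stands for the part that bears it (a point fixed in the world has none). Each returns a list of dicts, best first, with "score" (0 to 1); they miss things now and then, are a little off and sometimes report something else, mostly with a low value. They report only what shows in the picture. A call takes as long as a camera call. They do not tell look-alikes from the thing itself.
- finder.cut_out(target, picture): "region" (480x640 bool, what is visible of it) and "xy" ([column, row] in pixels, amid what is visible of it).
The state is a dict: "clock": time; "q": joint angles; "joint_velocities": joint speeds; "joint_efforts": joint torques, N m; "tcp_pos": TCP position; "tcp_rot": TCP orientation; "wrist_force": force on the tool from outside, world axes, zero at the start; "torque": the same for the moment, N m; "width": finger opening in m.
Only numpy, scipy, OpenCV 4.12 (cv2) and the standard library are available. Lean on these libraries where they do the work, as an engineer would, in place of code of your own. Each camera call takes 0.05 s, during which the arm holds its last target.

## Working session

There is one attempt and no reset: what is moved stays moved. The work goes in short steps, Python scripts to look and compute and a shell command to move; the robot and the scene stay as the last step left them, time stands still between calls to the robot, and variables do not carry over. Pictures are saved under pics/ and viewed, and the job is handed in when it is done.

```bash
ls; mkdir -p pics; python3 - <<'E'
from plant import telemetry, cams, ticket, finder, manip
import cv2
s=telemetry.observe(); print(s)
print([x for x in dir(manip) if x[0]!='_'])
for n in ("side","top"):
    p=cams.snapshot(n); print({k:v for k,v in p.items() if k!='img'})
    cv2.imwrite(f"pics/{n}0.png",p['img'][:,:,::-1])
E
```

```text
pics
{'clock': 0.0, 'q': array([-1.24002736e+00,  3.20287322e-01,  1.56567195e+00, -2.27407669e-05,
        1.25742721e+00, -2.00005242e-02]), 'joint_velocities': array([ 0.00116469,  0.00124464,  0.00020733, -0.00129411,  0.00100034,
        0.00089306]), 'joint_efforts': array([ 4.09774138e-04, -4.12457979e+01, -2.31972045e+01,  7.28204520e-02,
        4.58142778e-02, -1.49528241e-04]), 'tcp_pos': array([ 0.19740797, -0.53950211,  0.21312568]), 'tcp_rot': array([-5.19684548e-04,  8.19642014e-01, -5.72875347e-01, -7.31094355e-04]), 'wrist_force': array([ 0.76833226, -0.55746214,  1.08680545]), 'torque': array([ 0.0543678 ,  0.03235977, -0.00420452]), 'width': 0.0911213187950337}
['Unreachable', 'hold_point_z']
{'fx': 494.4295124260209, 'fy': 494.4295124260209, 'cx': 316.7830373880708, 'cy': 235.0442538804352, 'eye': array([ 0.47699633, -0.78442484,  0.76618338]), 'orientation': array([ 0.89778921,  0.43627695, -0.02227323, -0.05604337]), 'shot': 1}
{'fx': 551.5354358719441, 'fy': 551.5354358719441, 'cx': 322.1591659893794, 'cy': 238.84910170915094, 'eye': array([0.28214921, 0.00610678, 1.42572818]), 'orientation': array([-0.6612935 , -0.07279305,  0.08069787,  0.74221287]), 'shot': 2}
```

View pics/side0.png

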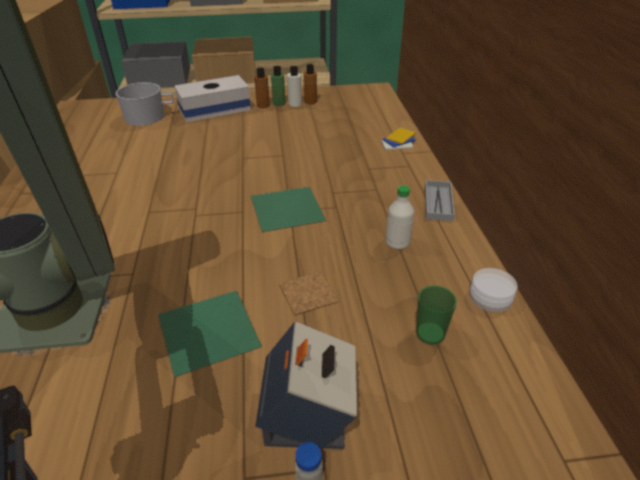

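View pics/top0.png

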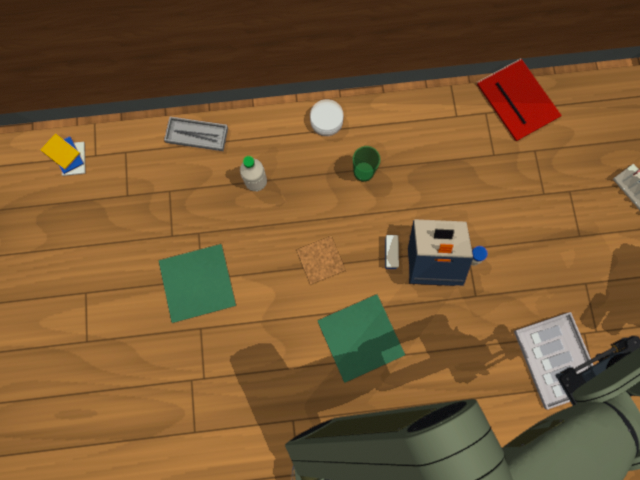

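```bash
cat > h.py <<'E'
import numpy as np, cv2
from scipy.spatial.transform import Rotation as R
from plant import telemetry, cams, ticket, finder, manip
def rot(q): return R.from_quat([q[1],q[2],q[3],q[0]])
def proj(p,P):
    c=rot(p['orientation']).inv().apply(np.atleast_2d(P)-p['eye'])
    return np.stack([p['cx']+p['fx']*c[:,0]/-c[:,2], p['cy']+p['fy']*-c[:,1]/-c[:,2]],1)
def ray(p,xy,z):
    d=rot(p['orientation']).apply([(xy[0]-p['cx'])/p['fx'],-(xy[1]-p['cy'])/p['fy'],-1])
    return p['eye']+d*(z-p['eye'][2])/d[2]
def box(a,b): return np.array([[x,y,z] for x in(a[0],b[0]) for y in(a[1],b[1]) for z in(a[2],b[2])],float)
def save(p,n,pts=None,crop=None,sc=1):
    im=p['img'][:,:,::-1].copy()
    if crop: x0,y0,x1,y1=crop
    else: x0,y0,x1,y1=0,0,640,480
    im=cv2.resize(im[y0:y1,x0:x1],None,fx=sc,fy=sc,interpolation=cv2.INTER_CUBIC)
    if pts is not None:
        for q in pts: cv2.circle(im,(int((q[0]-x0)*sc),int((q[1]-y0)*sc)),2,(255,0,255),-1)
    cv2.imwrite(f'pics/{n}.png',im)
E
python3 - <<'E'
from h import *
import pickle
ps={n:cams.snapshot(n) for n in('side','top')}
out={}
for n,p in ps.items():
    for t in ['case','cover','tab','rib_face','tab_face','mat','pad','jar','slidebox','flask','beaker','bottle']:
        r=finder.cut_out(t,p)
        out[n,t]=r
        print(n,t,[(round(float(d['score']),2),np.round(d['xy']).tolist(),int(d['region'].sum())) for d in r])
pickle.dump((ps,out),open('d0.pkl','wb'))
save(ps['side'],'s1',crop=(220,290,400,480),sc=3)
save(ps['top'],'t1',crop=(370,200,510,300),sc=5)
E
```

```text
side case []
side cover [(0.64, [288.0, 414.0], 5477), (0.57, [310.0, 462.0], 917), (0.56, [322.0, 370.0], 4729)]
side tab [(0.68, [402.0, 221.0], 1300)]
side rib_face [(0.66, [324.0, 367.0], 4729)]
side tab_face [(0.56, [325.0, 371.0], 4723)]
side mat [(0.83, [208.0, 333.0], 5604), (0.68, [286.0, 208.0], 2381)]
side pad [(0.7, [307.0, 293.0], 1514)]
side jar [(0.81, [309.0, 462.0], 950)]
side slidebox []
side flask [(0.87, [401.0, 219.0], 1295)]
side beaker [(0.85, [432.0, 315.0], 1878), (0.26, [306.0, 295.0], 1610)]
side bottle [(0.3, [322.0, 367.0], 4658)]
top case [(0.72, [434.0, 268.0], 1854)]
top cover [(0.63, [442.0, 234.0], 1883)]
top tab [(0.49, [446.0, 248.0], 144)]
top rib_face [(0.92, [440.0, 241.0], 1964), (0.27, [200.0, 281.0], 4260)]
top tab_face [(0.74, [439.0, 241.0], 1837)]
top mat [(0.89, [197.0, 281.0], 4272), (0.74, [362.0, 337.0], 4609)]
top pad [(0.67, [321.0, 261.0], 1420)]
top jar [(0.65, [479.0, 254.0], 212)]
top slidebox [(0.86, [392.0, 253.0], 442)]
top flask [(0.61, [255.0, 174.0], 702), (0.25, [441.0, 236.0], 1926)]
top beaker [(0.79, [366.0, 161.0], 788)]
top bottle [(0.29, [443.0, 248.0], 129)]
```

```bash
ls pics; date
```

```text
s1.png
side0.png
t1.png
top0.png
Mon Dec  7 07:11:54 UTC 2026
```

View pics/s1.png

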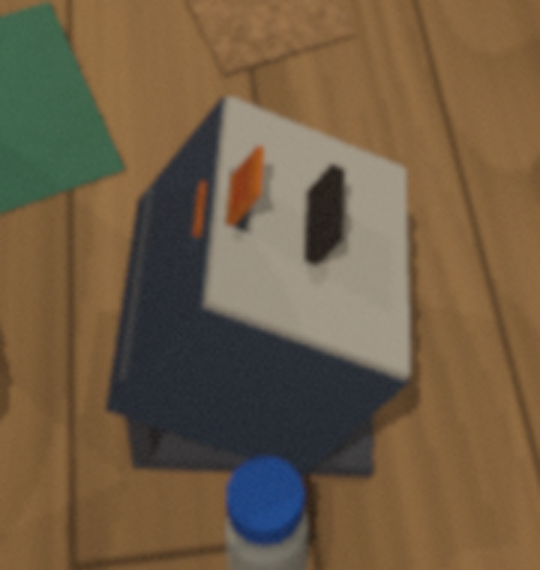

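View pics/t1.png

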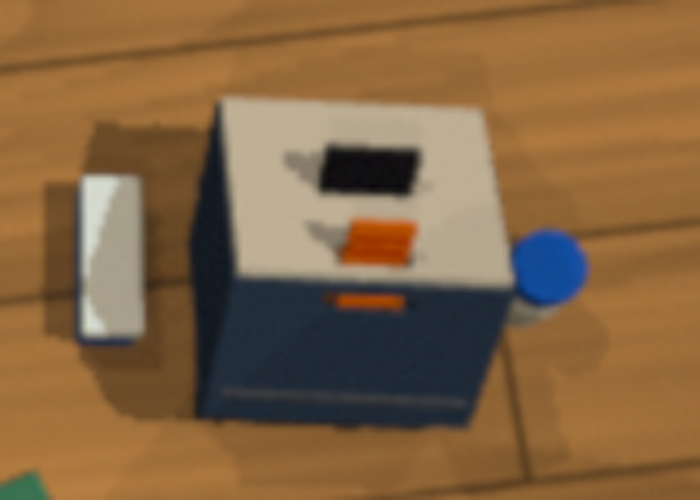

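```bash
cat >> h.py <<'E'
U=np.array([.866025,0,.5]);V=np.array([0,1.,0]);N=np.array([-.5,0,.866025])
B=np.stack([U,V,N],1)  # cover->case
RIM=np.array([-.0225,0,.1299])
def case2w(c,P):
    r=R.from_euler('z',c[2]); return r.apply(np.atleast_2d(P))+[c[0],c[1],0]
def cov2case(P): return np.atleast_2d(P)@B.T+RIM
E
python3 - <<'E'
from h import *
import pickle
from scipy.optimize import least_squares
ps,out=pickle.load(open('d0.pkl','rb'))
z=5
T=[((-56,-64,z),(220,97)),((-56,64,z),(483,110)),((56,-64,z),(237,275)),((56,64,z),(513,286)),
 ((-2,-22,31),(334,145)),((-2,22,31),(421,149)),((49,-15,31),(349,249 if 0 else 243)),((45,-15,31),(352,219)),((45,15,31),(416,222)),]
T=T[:6]+T[7:]
S=[((56,-64,z),(228,97)),((-56,-64,z),(405,167)),((-56,64,z),(410,375)),((56,64,z),(205,305)),
 ((-2,-22,31),(343,168)),((6,-22,31),(332,165)),((49,-15,31),(262,147)),((6,22,31),(308,214))]
def res(c,full=False):
    o=[]
    for p,L,off,s in((ps['top'],T,(370,200),5),(ps['side'],S,(220,290),3)):
        W=case2w(c,cov2case(np.array([l[0] for l in L])/1000.))
        px=np.array([l[1] for l in L])/s+off
        o.append((proj(p,W)-px))
    return np.concatenate(o) if full else np.concatenate(o).ravel()
c0=ray(ps['top'],(443,240),.14)
r=least_squares(res,[c0[0],c0[1],np.pi],loss='soft_l1',f_scale=.7)
c=r.x; print(c,np.degrees(c[2])); print(np.round(res(c,True),1))
np.save('case.npy',c)
for n,L in(('top',T),('side',S)):
    p=ps[n]; crop=(220,290,400,480) if n=='side' else (370,200,510,300)
    g=np.array([[x,y,5] for x in(-56,56) for y in(-64,64)]+[[x,y,31] for x in(-2,6) for y in(-22,22)]+[[x,y,31] for x in(45,49) for y in(-15,15)])/1000.
    bx=box([-58,-66,-105],[58,66,0])/1000
    save(p,'fit_'+n,proj(p,case2w(c,cov2case(np.vstack([g,bx])))),crop,4 if n=='top' else 3)
for t,zz in (('mat',.004),('pad',.006),('flask',.08),('beaker',.05),('jar',.07),('slidebox',.037)):
    for n in ps:
        for d in out[n,t]: print(t,n,ray(ps[n],d['xy'],zz).round(3))
for n in ps:
  for t in('mat','pad'):
    for d in out[n,t]:
        P=np.argwhere(d['region'])[:,::-1].astype(np.float32)
        bx=cv2.boxPoints(cv2.minAreaRect(np.array([ray(ps[n],q,.005)[:2]*1000 for q in P],np.float32)))
        print(n,t,bx.mean(0).round(),bx.round().tolist())
E
```

```text
[ 0.51453657 -0.3094121   2.97603987] 170.51452428349904
[[ 0.6 -1. ]
 [-0.1 -1.1]
 [ 0.5 -2.5]
 [ 0.3 -2. ]
 [-1.3 -1.2]
 [-0.1 -1.1]
 [ 0.1 -1.2]
 [ 0.3 -1.2]
 [-0.9 -0.4]
 [-1.   0.5]
 [-1.5  0.1]
 [-0.4 -1.3]
 [-0.6  0.3]
 [-1.3 -0.5]
 [-2.7 -0.8]
 [ 5.9  6.8]]
mat side [ 0.332 -0.107  0.004]
mat side [0.518 0.307 0.004]
mat top [0.521 0.307 0.004]
mat top [ 0.329 -0.098  0.004]
pad side [ 0.542 -0.023  0.006]
pad top [ 0.536 -0.019  0.006]
flask side [0.778 0.116 0.08 ]
flask top [0.767 0.125 0.08 ]
flask top [ 0.551 -0.323  0.08 ]
beaker side [ 0.771 -0.157  0.05 ]
beaker side [ 0.535 -0.074  0.05 ]
beaker top [ 0.78  -0.166  0.05 ]
jar side [ 0.502 -0.428  0.07 ]
jar top [ 0.497 -0.412  0.07 ]
slidebox top [ 0.531 -0.2    0.037]
side mat [ 332. -100.] [[224.0, -41.0], [277.0, -210.0], [440.0, -160.0], [387.0, 9.0]]
side mat [523. 305.] [[423.0, 379.0], [449.0, 205.0], [623.0, 232.0], [597.0, 405.0]]
side pad [544. -20.] [[481.0, 16.0], [507.0, -83.0], [606.0, -57.0], [580.0, 42.0]]
top mat [518. 307.] [[420.0, 381.0], [447.0, 207.0], [617.0, 234.0], [589.0, 407.0]]
top mat [330. -96.] [[222.0, -40.0], [272.0, -204.0], [438.0, -153.0], [388.0, 11.0]]
top pad [541. -18.] [[479.0, 17.0], [506.0, -79.0], [602.0, -53.0], [576.0, 43.0]]
```

```bash
python3 - <<'E'
import cv2,numpy as np
a=cv2.imread('pics/fit_top.png');b=cv2.imread('pics/fit_side.png')
b=cv2.resize(b,None,fx=.75,fy=.75)
h=max(a.shape[0],b.shape[0]);o=np.zeros((h,800,3),np.uint8)
a=cv2.resize(a,None,fx=.7,fy=.7)
o[:a.shape[0],:a.shape[1]]=a;o[:b.shape[0],a.shape[1]:a.shape[1]+b.shape[1]]=b;cv2.imwrite('pics/fit.png',o[:600])
E
```

```text
(no output)
```

View pics/fit.png

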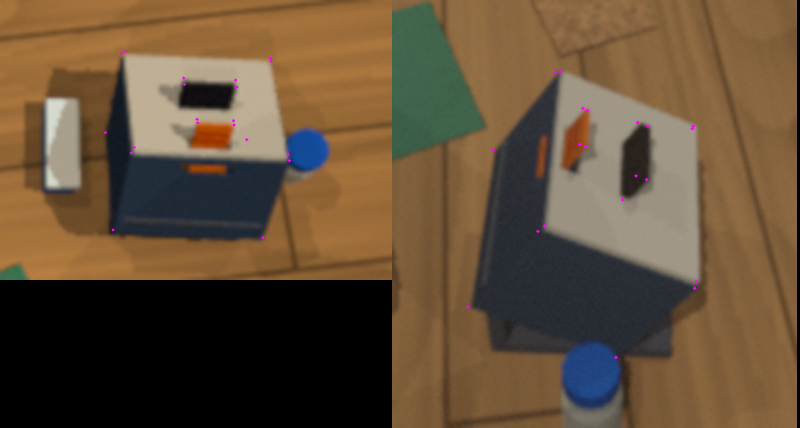

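```bash
cat >> h.py <<'E'
def st(s=None):
    s=s or telemetry.observe()
    r=rot(s['tcp_rot']); p=s['tcp_pos']; M=r.as_matrix()
    print('t',round(s['clock'],2),'p',p.round(4),'az',round(np.degrees(np.arctan2(p[1],p[0])),1),'r',round(np.hypot(*p[:2]),3),
     '\n x',M[:,0].round(3),'z',M[:,2].round(3),'tilt',round(np.degrees(np.arccos(-M[2,2])),2),'q',s['q'].round(3),'w',round(s['width'],4),'F',s['wrist_force'].round(1))
    return p,M
E
python3 -m inch '[[0,-1.5,-5,-3,-5.5],[0,-1.5,-5,-3,-5.5],[0,-1.5,-5,-3,-5.5],[0,-1.5,-5,-3,-5.5],[0,-1.5,-5,-3,-5.5],[0,-1,-5,0,-6],[0,-1,-5,0,-6],[0,-1,-5,0,-6]]'
python3 -c "
from h import *
st()"
```

```text
clock: 2.4
tcp_pos: [0.4366, -0.2088, 0.364]
tcp_rot: [0.0, 0.978, -0.21, 0.0]
wrist_force: [1.2, -0.2, -0.6]
width: 0.0911
t 2.4 p [ 0.4366 -0.2088  0.364 ] az -25.6 r 0.484 
 x [ 0.912 -0.41   0.   ] z [ 0. -0. -1.] tilt 0.03 q [-0.47   0.113  1.466  0.     1.562 -0.048] w 0.0911 F [ 1.2 -0.2 -0.6]
```

```bash
python3 -m inch '[[0,-2,-4,0,-4.9],[0,-2,-4,0,-4.9],[0,-2,-4,0,-4.9],[0,-5,0,0,0],[0,-5,0,0,0],[0,-5,0,0,0],[0,-3,0,0,0]]' >/dev/null
python3 -c "
from h import *
st()"
python3 -m inch '[[0,-3,0,0,0],[0,-3,0,0,0]]' >/dev/null
python3 -c "
from h import *
st()"
```

```text
t 3.27 p [ 0.2399 -0.0467  0.3641] az -11.0 r 0.244 
 x [ 0.986 -0.168  0.001] z [ 0.001 -0.    -1.   ] tilt 0.07 q [-0.239 -0.298  1.824 -0.     1.615 -0.07 ] w 0.0913 F [-0.5 -0.4  1.1]
t 3.52 p [ 0.1817 -0.0369  0.364 ] az -11.5 r 0.185 
 x [ 0.986 -0.168  0.001] z [ 0.001 -0.    -1.   ] tilt 0.05 q [-0.262 -0.404  1.878 -0.     1.667 -0.093] w 0.0912 F [-0.7 -0.   0.2]
```

```bash
cat > kin.py <<'E'
import numpy as np
from scipy.optimize import least_squares
D=[([.320287,1.56567],[np.hypot(.19740797,.53950211),.21312568]),([.113,1.466],[np.hypot(.4366,.2088),.364]),([-.298,1.824],[np.hypot(.2399,.0467),.3641]),([-.404,1.878],[np.hypot(.1817,.0369),.364])]
def f(p,q): 
    A,a,B,b,r0,z0=p
    return np.array([A*np.sin(q[0]+a)+B*np.sin(q[0]+q[1]+b)+r0, A*np.cos(q[0]+a)+B*np.cos(q[0]+q[1]+b)+z0])
def go():
    best=None
    for s in range(40):
        g=np.random.default_rng(s); x0=[.3+g.normal()*.1,g.normal()*.3,.3+g.normal()*.1,g.normal()*.4,g.normal()*.05,g.normal()*.2]
        # weak priors
        r=least_squares(lambda p:np.concatenate([(f(p,q)-y)*1000 for q,y in D]+[[ (p[1])*.3,p[4]*3]]),x0)
        if best is None or r.cost<best.cost:best=r
    return best
if __name__=='__main__':
    b=go();print(b.cost,b.x.round(4),b.fun.round(2))
E
python3 kin.py
```

```text
0.021994416059140126 [ 0.5922  0.0006  0.4181  0.0684  0.     -0.1924] [ 0.    0.02  0.01  0.01 -0.01 -0.16 -0.    0.13  0.    0.  ]
```

```bash
python3 -m inch '[[0,6,0,-0.5,0],[0,6,0,-0.5,0],[0,6,0,-0.5,0],[0,6,0,-0.5,0],[0,6,0,0,0],[0,6,0,0,0],[0,6,0,0,0],[0,6,0,0,0]]' >/dev/null
python3 -c "
from h import *
st()"
python3 -m inch '[[0,6,0,0,0],[0,6,0,0,0],[0,6,0,0,0],[0,6,0,0,0],[0,5,0,0,0]]' 
python3 -c "
from h import *
st()"
```

```text
t 4.53 p [ 0.6579 -0.1183  0.3839] az -10.2 r 0.668 
 x [ 0.986 -0.169  0.   ] z [ 0. -0. -1.] tilt 0.02 q [-0.195  0.441  0.963 -0.     1.737 -0.026] w 0.091 F [ 0.6 -0.5 -0.2]
clock: 5.15
tcp_pos: [0.8608, -0.1525, 0.3304]
tcp_rot: [0.003, 0.996, -0.084, 0.034]
wrist_force: [1.3, 0.6, -0.1]
width: 0.0911
t 5.15 p [ 0.8608 -0.1525  0.3304] az -10.0 r 0.874 
 x [ 0.983 -0.168  0.068] z [ 0.067 -0.012 -0.998] tilt 3.9 q [-1.890e-01  9.030e-01  2.170e-01  1.000e-03  1.953e+00 -1.900e-02] w 0.0911 F [ 1.3  0.6 -0.1]
```

```bash
python3 -m inch '[[0,6,0,0,0],[0,6,0,0,0],[0,6,0,0,0]]' >/dev/null
python3 -c "
from h import *
st()"
python3 -m inch '[[0,-5,0,0,0]]' >/dev/null
python3 -c "
from h import *
st()"
```

```text
t 5.53 p [ 0.9253 -0.1629  0.2879] az -10.0 r 0.94 
 x [ 0.969 -0.166  0.181] z [ 0.178 -0.032 -0.984] tilt 10.41 q [-0.187  0.959  0.215  0.002  1.786 -0.017] w 0.0911 F [-0.2 -0.5  0.9]
t 5.65 p [ 0.8991 -0.1586  0.2739] az -10.0 r 0.913 
 x [ 0.971 -0.166  0.174] z [ 0.171 -0.03  -0.985] tilt 10.0 q [-0.188  0.846  0.491  0.002  1.63  -0.018] w 0.0912 F [ 0.8 -0.1 -0.3]
```

```bash
python3 -c "
from h import *
for n in('side','top'):
    p=cams.snapshot(n); save(p,n+'1'); print(ray(p,(0,479),0),ray(p,(0,100),0),ray(p,(639,479),0),ray(p,(320,479),0))
"
```

```text
[ 0.02725439 -0.35911021  0.        ] [-0.53366831  1.1893439   0.        ] [ 1.00383131 -0.4814418   0.        ] [ 0.51910043 -0.42072165  0.        ]
[0.09491004 0.8133615  0.        ] [1.09622905 0.82397504 0.        ] [-0.08181919 -0.71960775  0.        ] [0.00634373 0.04512738 0.        ]
```

View pics/side1.png

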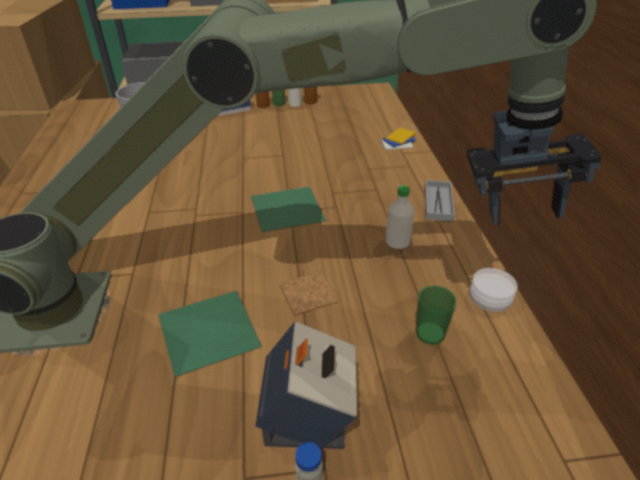

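View pics/top1.png

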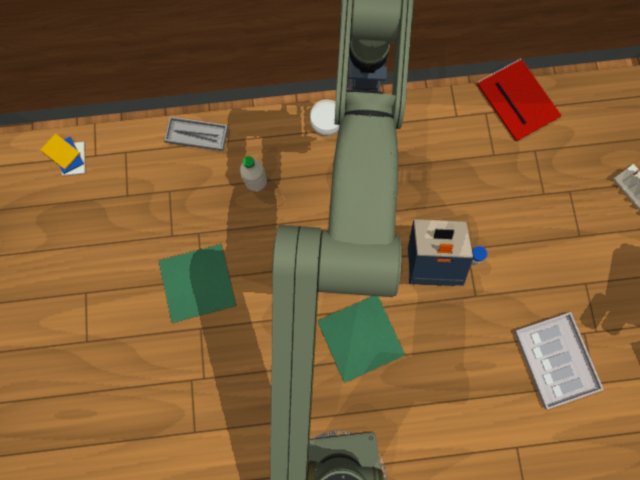

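```bash
cat >> h.py <<'E'
def cyl(az,r,z): a=np.radians(az); return np.array([r*np.cos(a),r*np.sin(a),z])
def rows(wps,spins,g=0,p=None,M=None):
    """wps: world targets per row; spins per row. prints tool rows"""
    if p is None:
        s=telemetry.observe(); p=s['tcp_pos']; M=rot(s['tcp_rot']).as_matrix()
    o=[]
    for w,sp in zip(wps,spins):
        d=np.round(M.T@(np.asarray(w)-p)*100,2)
        p=p+M@d/100; M=M@R.from_euler('z',sp,degrees=True).as_matrix()
        o.append([g]+d.tolist()+[round(sp,2)])
        if np.linalg.norm(d)>6.25: print('!',np.linalg.norm(d))
    for i in range(0,len(o),8): print(str(o[i:i+8]).replace(' ',''))
    return p,M
def cylpath(a0,r0,z0,a1,r1,z1,n): return [cyl(*(np.array([a0,r0,z0])+(np.array([a1-a0,r1-r0,z1-z0])*k/n))) for k in range(1,n+1)]
E
python3 - <<'E'
from h import *
p,M=st()
a=cylpath(-10,.9135,.274,-10,.34,.6,11)
b=cylpath(-10,.34,.6,170.5,.33,.62,18)
rows(a+b,[0]*11+[-10.03]*18)
E
```

```text
t 5.75 p [ 0.8895 -0.1567  0.2749] az -10.0 r 0.903 
 x [ 0.973 -0.166  0.157] z [ 0.155 -0.027 -0.988] tilt 9.05 q [-0.188  0.834  0.513  0.002  1.637 -0.018] w 0.0914 F [ 0.9 -0.4 -0.3]
[[0,-3.68,-0.01,-3.5,0],[0,-4.68,-0.03,-3.75,0],[0,-4.68,-0.02,-3.74,0],[0,-4.68,-0.03,-3.75,0],[0,-4.68,-0.02,-3.75,0],[0,-4.69,-0.03,-3.74,0],[0,-4.68,-0.02,-3.75,0],[0,-4.68,-0.03,-3.75,0]]
[[0,-4.68,-0.02,-3.75,0],[0,-4.69,-0.03,-3.74,0],[0,-4.68,-0.03,-3.75,0],[0,-0.52,-5.91,-0.2,-10.03],[0,-0.5,-5.89,-0.36,-10.03],[0,-0.49,-5.88,-0.51,-10.03],[0,-0.49,-5.86,-0.65,-10.03],[0,-0.49,-5.83,-0.77,-10.03]]
[[0,-0.48,-5.8,-0.88,-10.03],[0,-0.5,-5.78,-0.95,-10.03],[0,-0.5,-5.77,-1.01,-10.03],[0,-0.52,-5.74,-1.03,-10.03],[0,-0.54,-5.74,-1.02,-10.03],[0,-0.55,-5.73,-1.0,-10.03],[0,-0.56,-5.73,-0.93,-10.03],[0,-0.56,-5.73,-0.86,-10.03]]
[[0,-0.58,-5.74,-0.74,-10.03],[0,-0.57,-5.74,-0.62,-10.03],[0,-0.57,-5.75,-0.48,-10.03],[0,-0.56,-5.74,-0.34,-10.03],[0,-0.55,-5.75,-0.17,-10.03]]
```

```bash
python3 -m inch '[[0,-4.7,0,-3.7,0],[0,-4.7,0,-3.7,0],[0,-4.7,0,-3.7,0],[0,-4.7,0,-3.7,0],[0,-4.7,0,-3.7,0],[0,-4.7,0,-3.7,0],[0,-4.7,0,-3.7,0],[0,-4.7,0,-3.7,0]]' >/dev/null
python3 -c "
from h import *
st()"
python3 -m inch '[[0,-4.7,0,-3.7,0],[0,-4.7,0,-3.7,0],[0,-4.5,0,-3.7,0],[0,-0.5,-5.9,-0.2,-10],[0,-0.5,-5.9,-0.35,-10],[0,-0.5,-5.9,-0.5,-10],[0,-0.5,-5.8,-0.65,-10],[0,-0.5,-5.8,-0.8,-10]]' >/dev/null
python3 -c "
from h import *
st()"
```

```text
t 6.75 p [ 0.4772 -0.0861  0.512 ] az -10.2 r 0.485 
 x [ 0.969 -0.165  0.186] z [ 0.183 -0.033 -0.983] tilt 10.7 q [-0.206  0.033  1.211  0.006  1.711 -0.036] w 0.0911 F [ 0.3  0.3 -0.1]
t 7.75 p [0.2464 0.2178 0.5971] az 41.5 r 0.329 
 x [0.748 0.653 0.119] z [ 0.181 -0.028 -0.983] tilt 10.56 q [ 0.847 -0.125  1.137 -0.172  2.023  0.054] w 0.0911 F [1.1 0.7 0.2]
```

```bash
python3 -m inch '[[0,-0.5,-5.7,-0.9,-10],[0,-0.5,-5.7,-1,-10],[0,-0.5,-5.7,-1,-10],[0,-0.5,-5.7,-1,-10],[0,-0.5,-5.7,-1,-10],[0,-0.5,-5.7,-1,-10],[0,-0.5,-5.7,-0.9,-10],[0,-0.5,-5.7,-0.8,-10]]' >/dev/null
python3 -c "
from h import *
st()"
python3 -m inch '[[0,-0.6,-5.7,-0.7,-10],[0,-0.6,-5.7,-0.6,-10],[0,-0.6,-5.7,-0.5,-10],[0,-0.6,-5.7,-0.3,-10],[0,-0.6,-5.5,-0.1,-9.5]]' >/dev/null
python3 -c "
from h import *
p,M=st()"
```

```text
t 8.75 p [-0.1775  0.2878  0.595 ] az 121.7 r 0.338 
 x [-0.499  0.859 -0.114] z [ 0.176 -0.028 -0.984] tilt 10.25 q [ 2.212  0.016  1.014 -0.158  2.235  0.017] w 0.0912 F [-0.1  0.7 -0.3]
t 9.38 p [-0.3321  0.0574  0.5965] az 170.2 r 0.337 
 x [-0.97   0.169 -0.177] z [ 0.174 -0.031 -0.984] tilt 10.19 q [ 2.941  0.046  0.978 -0.006  2.296 -0.032] w 0.0913 F [-0.2 -0.2  0.6]
```

```bash
python3 -m inch '[[0,0,0,-6,0],[0,0,0,-6,0],[0,0,0,-6,0],[0,0,0,-6,0]]' >/dev/null
python3 -c "
from h import *
st()"
python3 -m inch '[[0,3,0,-5,0],[0,3,0,-5,0],[0,3,0,-5,0]]' >/dev/null
python3 -c "
from h import *
st()"
```

```text
t 9.88 p [-0.3452  0.062   0.7105] az 169.8 r 0.351 
 x [-0.979  0.176 -0.103] z [ 0.102 -0.015 -0.995] tilt 5.89 q [ 2.936  0.209  0.409 -0.011  2.626 -0.037] w 0.0912 F [ 0.7 -0.4 -0.8]
t 10.25 p [-0.406   0.0731  0.7133] az 169.8 r 0.413 
 x [-0.984  0.177 -0.018] z [ 0.018  0.002 -1.   ] tilt 1.04 q [ 2.94   0.317  0.216 -0.011  2.626 -0.033] w 0.0911 F [ 1.2 -0.3  0.4]
```

```bash
python3 -m inch '[[0,0,0,-6,0],[0,0,0,-6,0],[0,0,0,-6,0]]' >/dev/null
python3 -c "
from h import *
st()"
python3 -m inch '[[0,5,0,-3,0],[0,5,0,-3,0],[0,5,0,-3,0]]' >/dev/null
python3 -c "
from h import *
st()"
```

```text
t 10.62 p [-0.3577  0.0637  0.7459] az 169.9 r 0.363 
 x [-0.982  0.176  0.067] z [-0.065  0.018 -0.998] tilt 3.84 q [ 2.938  0.234  0.215 -0.01   2.626 -0.035] w 0.0913 F [-0.3 -0.2 -0. ]
t 11.0 p [-0.3969  0.0704  0.7201] az 169.9 r 0.403 
 x [-0.984  0.176  0.   ] z [ 0.     0.002 -1.   ] tilt 0.1 q [ 2.939  0.3    0.216 -0.003  2.625 -0.028] w 0.0909 F [-0.1  0.2  0. ]
```

```bash
python3 -c "
from h import *
p=cams.snapshot('side'); save(p,'side2'); print(proj(p,[[-.4,.07,.7],[-.6,.1,.5],[-.86,.15,.5],[-.86,.4,.5],[-.86,.6,.5],[-.86,.15,.0]]))
print(ray(p,(10,185),0),ray(p,(118,98),0))
"
```

```text
[[-446.33828198  -79.25403248]
 [-446.84457475   75.18182602]
 [-599.56372924   72.38239012]
 [-430.5521428    27.02796626]
 [-337.50796745    2.05947117]
 [-336.32107062  297.8789283 ]]
[-0.26848246  0.53370869  0.        ] [-0.07838706  1.14405547  0.        ]
```

View pics/side2.png

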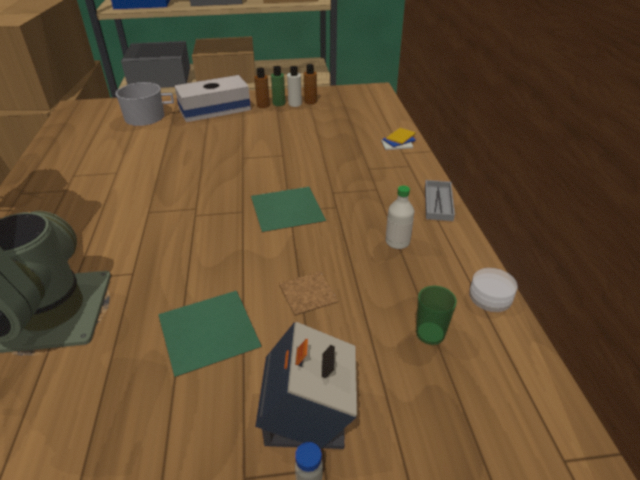

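```bash
python3 -m inch '[[0,5.6,0,2.4,0],[0,5.6,0,2.4,0],[0,5.6,0,2.4,0],[0,3.8,0,-4.8,0],[0,3.8,0,-4.8,0],[0,3.8,0,-4.8,0]]' >/dev/null
python3 -c "
from h import *
st()"
python3 -m inch '[[0,4,0,-4.7,0],[0,4,0,-4.6,0],[0,4.2,0,-4.5,0]]' >/dev/null
python3 -c "
from h import *
st()"
```

```text
t 11.8 p [-0.5689  0.1013  0.6469] az 169.9 r 0.578 
 x [-0.979  0.175  0.105] z [-0.103  0.02  -0.994] tilt 6.02 q [ 2.945  0.46   0.214  0.     2.363 -0.019] w 0.0915 F [0.8 0.8 0.4]
t 12.18 p [-0.5862  0.1043  0.6609] az 169.9 r 0.595 
 x [-0.965  0.173  0.2  ] z [-0.196  0.037 -0.98 ] tilt 11.53 q [ 2.945  0.443  0.214  0.003  2.283 -0.017] w 0.0914 F [-0.5  0.5  0.5]
```

```bash
python3 -m inch '[[0,4.5,-0.3,-4.2,0],[0,4.6,-0.3,-4.1,0],[0,4.7,-0.3,-4,0],[0,4.8,-0.3,-3.8,0]]' >/dev/null
python3 -c "
from h import *
st()"
python3 -m inch '[[0,5,-0.3,-3.5,0],[0,5.1,-0.3,-3.3,0],[0,5.2,-0.3,-3.1,0],[0,5.3,-0.3,-2.9,0]]' >/dev/null
python3 -c "
from h import *
st()"
```

```text
t 12.68 p [-0.6203  0.0993  0.6802] az 170.9 r 0.628 
 x [-0.929  0.166  0.332] z [-0.327  0.059 -0.943] tilt 19.39 q [ 2.965e+00  4.290e-01  2.150e-01 -1.000e-03  2.159e+00 -1.000e-03] w 0.091 F [-0.3 -1.  -0.4]
t 13.18 p [-0.661   0.0979  0.7032] az 171.6 r 0.668 
 x [-0.87   0.156  0.467] z [-0.46   0.08  -0.884] tilt 27.85 q [ 2.98   0.423  0.215 -0.005  2.018  0.011] w 0.0912 F [0.1 0.  0.2]
```

```bash
python3 -m inch '[[0,5.4,-0.2,-2.7,0],[0,-4,0,2,0]]' >/dev/null
cat >> h.py <<'E'
def covpt(P,c=None): 
    c=np.load('case.npy') if c is None else c
    return case2w(c,cov2case(np.atleast_2d(P)/1000.))[0]
E
python3 - <<'E'
from h import *
p,M=st()
pre=covpt((19.5,0,95)); g=covpt((19.5,0,9.5)); print(pre,g)
az=np.degrees(np.arctan2(pre[1],pre[0])); r=np.hypot(*pre[:2]); print(az,r)
p1,M1=rows(cylpath(171.4,np.hypot(*p[:2]),p[2],171.4-30,.345,.62,6)+cylpath(141.4,.345,.62,az,.345,.5,17),[4]*6+[9.2]*17)
print(p1,M1)
E
```

```text
t 13.43 p [-0.6598  0.0967  0.687 ] az 171.7 r 0.667 
 x [-0.85   0.152  0.505] z [-0.498  0.086 -0.863] tilt 30.32 q [ 2.981  0.311  0.487 -0.005  1.814  0.013] w 0.0912 F [-0.7 -0.2  1.7]
[ 0.56692289 -0.31816491  0.22192238] [ 0.5247574  -0.31111981  0.14787724]
-29.301738632699504 0.6501003587294328
! 8.034152102120048
! 7.492669751163467
! 7.175026132356592
! 6.8926264950307585
! 6.616418971014457
! 6.361289177517401
[[0,-5.26,5.8,-1.8,4],[0,-5.3,4.9,-2.01,4],[0,-5.31,4.32,-2.15,4],[0,-5.35,3.73,-2.23,4],[0,-5.37,3.15,-2.24,4],[0,-5.4,2.56,-2.18,4],[0,-0.9,5.92,-1.09,9.2],[0,-0.91,5.82,-1.51,9.2]]
[[0,-0.94,5.71,-1.85,9.2],[0,-1.03,5.6,-2.13,9.2],[0,-1.13,5.5,-2.33,9.2],[0,-1.28,5.43,-2.42,9.2],[0,-1.43,5.39,-2.43,9.2],[0,-1.6,5.37,-2.35,9.2],[0,-1.74,5.41,-2.17,9.2],[0,-1.87,5.46,-1.91,9.2]]
[[0,-1.97,5.53,-1.57,9.2],[0,-2.01,5.61,-1.17,9.2],[0,-2.03,5.69,-0.71,9.2],[0,-2.0,5.74,-0.21,9.2],[0,-1.95,5.75,0.31,9.2],[0,-1.88,5.72,0.85,9.2],[0,-1.8,5.64,1.37,9.2]]
[ 0.30082024 -0.16881577  0.50002067] [[ 0.84843999 -0.18048083 -0.49757035]
 [-0.15900544 -0.98355725  0.08562942]
 [-0.5048434   0.00646496 -0.86318674]]
```

```bash
python3 -m inch '[[0,-4.2,4.3,-1.3,3],[0,-4.2,4,-1.4,3],[0,-4.2,3.6,-1.5,3],[0,-4.2,3.2,-1.6,3],[0,-4.2,2.8,-1.6,3],[0,-4.2,2.5,-1.7,3],[0,-4.2,2.2,-1.7,3],[0,-4.2,2,-1.7,3]]' >/dev/null
python3 - <<'E'
from h import *
p,M=st()
az0=np.degrees(np.arctan2(p[1],p[0]));r=np.hypot(*p[:2])
rows(cylpath(az0,r,p[2],-29,.345,.5,17),[9.2]*17)
E
```

```text
t 14.43 p [-0.2501  0.2073  0.6119] az 140.3 r 0.325 
 x [-0.708  0.541  0.455] z [-0.492  0.086 -0.867] tilt 29.94 q [ 1.957 -0.294  1.316  0.449  1.799 -0.413] w 0.0913 F [ 0.7  1.4 -0.1]
[[0,-0.83,5.54,-0.99,9.2],[0,-0.83,5.48,-1.37,9.2],[0,-0.86,5.4,-1.72,9.2],[0,-0.92,5.32,-1.98,9.2],[0,-1.03,5.25,-2.17,9.2],[0,-1.16,5.2,-2.28,9.2],[0,-1.3,5.17,-2.31,9.2],[0,-1.46,5.18,-2.24,9.2]]
[[0,-1.59,5.23,-2.1,9.2],[0,-1.72,5.3,-1.87,9.2],[0,-1.81,5.38,-1.56,9.2],[0,-1.87,5.49,-1.19,9.2],[0,-1.89,5.58,-0.76,9.2],[0,-1.87,5.64,-0.29,9.2],[0,-1.82,5.69,0.21,9.2],[0,-1.76,5.69,0.72,9.2]]
[[0,-1.69,5.64,1.24,9.2]]
```

```bash
python3 -m inch '[[0,-0.8,5.5,-1,9],[0,-0.8,5.5,-1.4,9],[0,-0.9,5.4,-1.7,9],[0,-0.9,5.3,-2,9],[0,-1,5.2,-2.2,9],[0,-1.2,5.2,-2.3,9],[0,-1.3,5.2,-2.3,9],[0,-1.5,5.2,-2.2,9]]' >/dev/null
python3 -c "
from h import *
st()"
python3 -m inch '[[0,-1.6,5.2,-2.1,9],[0,-1.7,5.3,-1.9,9],[0,-1.8,5.4,-1.6,9],[0,-1.9,5.5,-1.2,9],[0,-1.9,5.6,-0.8,9],[0,-1.9,5.6,-0.3,9],[0,-1.8,5.7,0.2,9],[0,-1.8,5.7,0.7,9]]' >/dev/null
python3 - <<'E'
from h import *
p,M=st()
pre=covpt((19.5,0,105)); 
rows([p+(pre-p)*k/8 for k in range(1,9)],[1.0]*8)
E
```

```text
t 15.43 p [0.1641 0.2967 0.56  ] az 61.0 r 0.339 
 x [ 0.267  0.962 -0.056] z [-0.491  0.086 -0.867] tilt 29.88 q [ 0.656  0.04   1.18   0.484  2.231 -0.389] w 0.0912 F [-0.4  0.8 -0. ]
t 16.43 p [ 0.3397 -0.1032  0.5012] az -16.9 r 0.355 
 x [ 0.871  0.052 -0.488] z [-0.49   0.084 -0.867] tilt 29.84 q [-0.277  0.186  1.156 -0.073  2.318 -0.342] w 0.0909 F [ 0.4 -1.6 -0.2]
[[0,4.04,3.03,1.28,1.0],[0,4.09,2.96,1.29,1.0],[0,4.14,2.89,1.28,1.0],[0,4.19,2.82,1.28,1.0],[0,4.24,2.74,1.29,1.0],[0,4.29,2.67,1.28,1.0],[0,4.33,2.59,1.28,1.0],[0,4.37,2.52,1.29,1.0]]
```

```bash
python3 -m inch '[[0,4.1,3,1.3,1.4],[0,4.1,3,1.3,1.4],[0,4.2,2.9,1.3,1.4],[0,4.2,2.8,1.3,1.4],[0,4.3,2.7,1.3,1.4],[0,4.3,2.6,1.3,1.4],[0,4.4,2.5,1.3,1.4],[0,4.4,2.4,1.3,1.4]]' >/dev/null
python3 - <<'E'
from h import *
p,M=st()
c=np.load('case.npy')
Bw=R.from_euler('z',c[2]).as_matrix()@B
print((M.T@Bw).round(3)); print('cover coords of tcp',((p-covpt((0,0,0)))@Bw*1000).round(1))
for n in('side','top'):
    q=cams.snapshot(n); save(q,n+'3',crop=(220,170,460,370) if n=='top' else (220,200,460,380),sc=3)
save(q,'top3',proj(q,[covpt((19.5,0,9.5)),p]),crop=(370,170,510,300),sc=4)
E
```

```text
t 17.43 p [ 0.5705 -0.321   0.2289] az -29.4 r 0.655 
 x [ 0.857 -0.138 -0.497] z [-0.49   0.084 -0.868] tilt 29.81 q [-0.458  0.741  0.905 -0.155  1.993 -0.325] w 0.0912 F [ 0.4 -0.7  1.1]
[[-1.    -0.005  0.003]
 [-0.005  1.    -0.002]
 [-0.003 -0.002 -1.   ]]
cover coords of tcp [ 19.6   2.2 103. ]
```

View pics/side3.png

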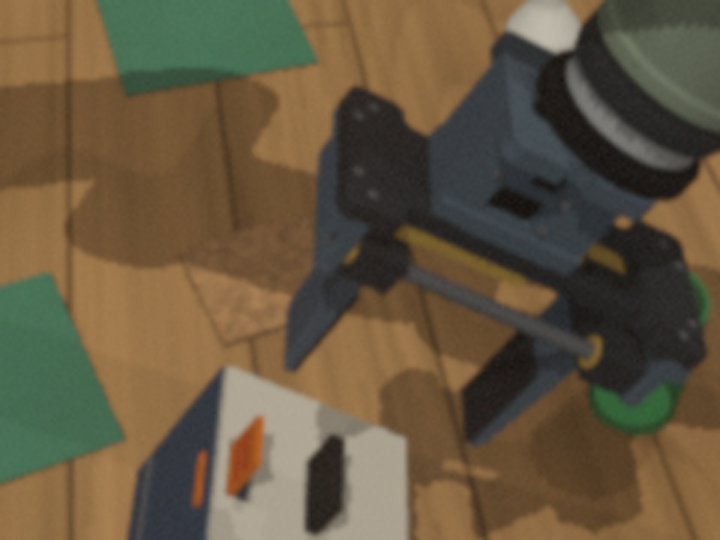

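View pics/top3.png

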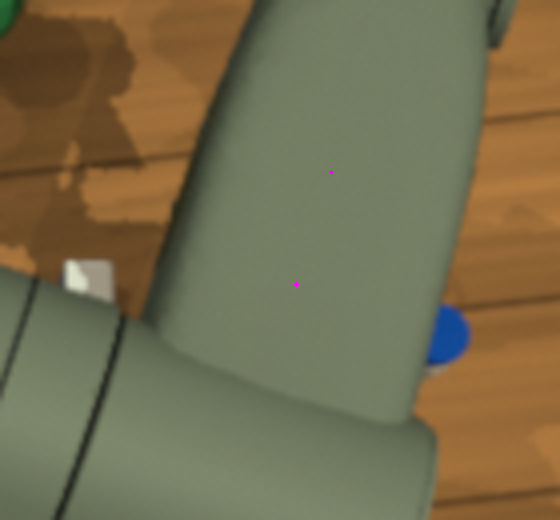

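```bash
python3 -m inch '[[0,0,-0.1,2.5,0],[0,0,-0.1,2.5,0],[0,0,0,1,0]]' 20 >/dev/null
cat >> h.py <<'E'
def cc():
    p,M=st(); c=np.load('case.npy'); Bw=R.from_euler('z',c[2]).as_matrix()@B
    print('cover coords of tcp',((p-covpt((0,0,0)))@Bw*1000).round(1),'z',((-M[:,2])@Bw).round(3)); return p,M
E
python3 - <<'E'
from h import *
p,M=cc()
q=cams.snapshot('side')
w=.0455
pts=[p+M@np.array([s*w,t,0]) for s in(-1,1) for t in (-.016,.016)]
save(q,'side4',proj(q,pts),crop=(250,230,410,350),sc=5)
save(q,'side4b',None,crop=(250,230,410,350),sc=5)
E
```

```text
t 17.9 p [ 0.5392 -0.3123  0.1785] az -30.1 r 0.623 
 x [ 0.856 -0.137 -0.499] z [-0.492  0.085 -0.867] tilt 29.92 q [-0.465  0.703  1.104 -0.151  1.835 -0.308] w 0.0914 F [-0.2 -0.   0. ]
cover coords of tcp [22.3 -1.2 43.2] z [0.001 0.003 1.   ]
```

View pics/side4.png

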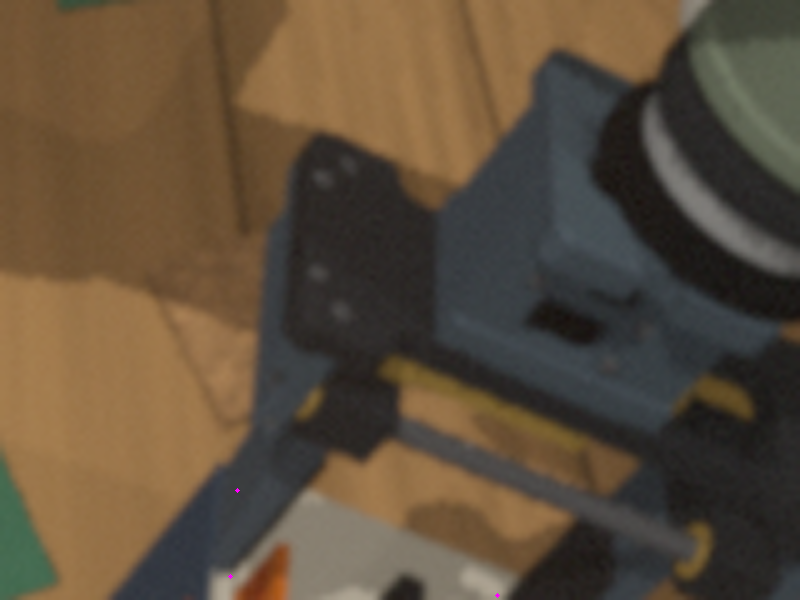

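```bash
python3 -m inch '[[0,0.2,0.1,1.5,0],[0,0.1,0,1.2,0],[0,0,0,0.5,0],[0,0,0,0,0]]' 20
python3 - <<'E'
from h import *
p,M=cc()
q=cams.snapshot('side')
save(q,'side5',None,crop=(250,300,410,420),sc=5)
E
```

```text
clock: 18.45
tcp_pos: [0.5268, -0.3115, 0.1495]
tcp_rot: [-0.023, 0.963, -0.077, -0.257]
wrist_force: [0.4, 0.3, 0.2]
width: 0.0914
t 18.45 p [ 0.5268 -0.3115  0.1495] az -30.6 r 0.612 
 x [ 0.856 -0.137 -0.498] z [-0.491  0.084 -0.867] tilt 29.89 q [-0.472  0.7    1.183 -0.151  1.758 -0.302] w 0.0914 F [0.4 0.3 0.2]
cover coords of tcp [18.5  0.  11.9] z [0.002 0.002 1.   ]
```

View pics/side5.png

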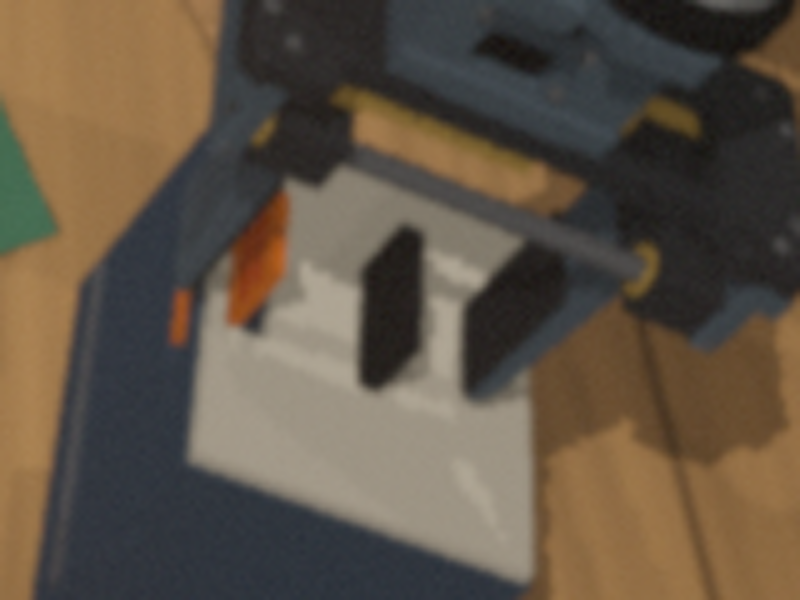

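```bash
python3 -m inch '[[0,0,0,0.25,0],[0,0,0,0,0]]' 22 >/dev/null
python3 -m inch '[[1,0,0,0,0],[1,0,0,0,0],[1,0,0,0,0],[1,0,0,0,0]]' 22
python3 - <<'E'
from h import *
p,M=cc()
q=cams.snapshot('side')
save(q,'side6',None,crop=(250,300,410,420),sc=5)
E
```

```text
clock: 19.25
tcp_pos: [0.5249, -0.3113, 0.1475]
tcp_rot: [-0.023, 0.963, -0.077, -0.258]
wrist_force: [-3.2, 0.2, 2.1]
width: 0.0538
t 19.25 p [ 0.5249 -0.3113  0.1475] az -30.7 r 0.61 
 x [ 0.855 -0.137 -0.5  ] z [-0.493  0.085 -0.866] tilt 30.0 q [-0.472  0.7    1.19  -0.152  1.753 -0.301] w 0.0538 F [-3.2  0.2  2.1]
cover coords of tcp [19.2  0.1  9.3] z [0.    0.002 1.   ]
```

View pics/side6.png

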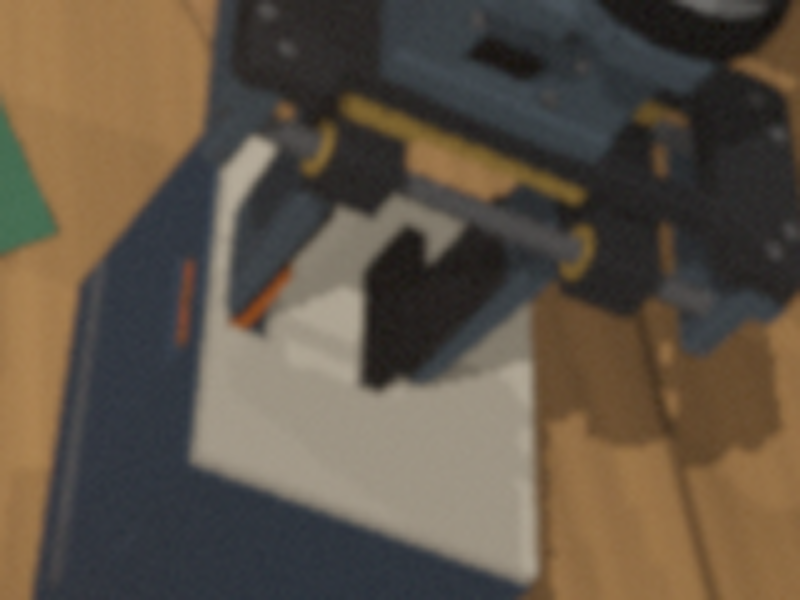

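```bash

python3 -m inch '[[1,0,0,0,0],[1,0,0,0,0],[1,0,0,0,0]]' 24
python3 - <<'E'
from h import *
p,M=cc()
q=cams.snapshot('side')
save(q,'side7',None,crop=(250,300,410,420),sc=5)
E
```

```text
clock: 19.68
tcp_pos: [0.5258, -0.3114, 0.1473]
tcp_rot: [-0.023, 0.963, -0.077, -0.256]
wrist_force: [0.4, -0.2, 1.8]
width: 0.0415
t 19.68 p [ 0.5258 -0.3114  0.1473] az -30.6 r 0.611 
 x [ 0.856 -0.137 -0.498] z [-0.491  0.084 -0.867] tilt 29.85 q [-0.472  0.7    1.189 -0.151  1.751 -0.301] w 0.0415 F [ 0.4 -0.2  1.8]
cover coords of tcp [18.3  0.1  9.5] z [0.003 0.002 1.   ]
```

View pics/side7.png

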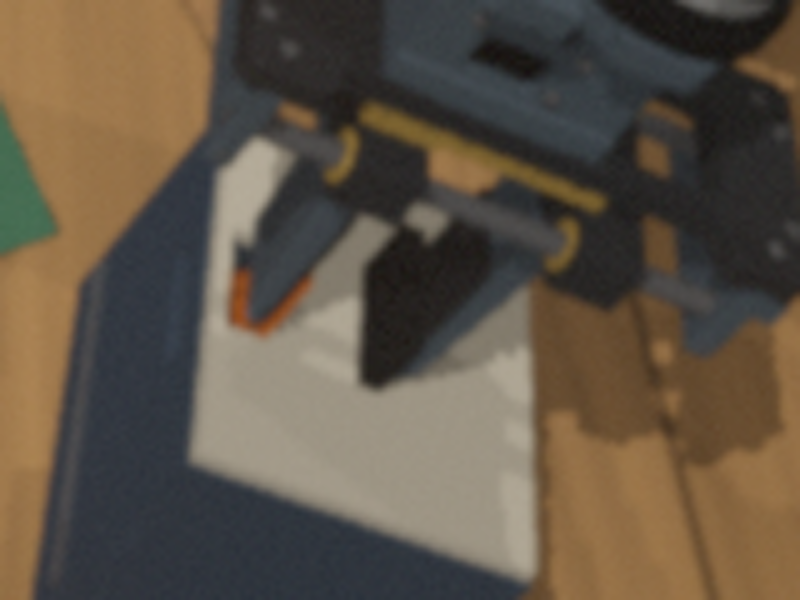

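Fully pinched (41.5 mm, barb slot empty). Lift along n.

```bash

python3 -m inch '[[1,0,0,-0.5,0],[1,0,0,-0.8,0]]' 25
python3 -m inch '[[1,0,0,-1,0],[1,0,0,-1.5,0],[1,0,0,-1.5,0],[1,0,0,-2,0]]' 25
python3 - <<'E'
from h import *
p,M=cc()
q=cams.snapshot('side')
save(q,'side8',None,crop=(250,240,410,360),sc=5)
E
```

```text
clock: 19.98
tcp_pos: [0.5321, -0.3123, 0.1583]
tcp_rot: [-0.024, 0.963, -0.077, -0.257]
wrist_force: [0.0, -0.1, -0.6]
width: 0.0418
clock: 20.48
tcp_pos: [0.5618, -0.3174, 0.2111]
tcp_rot: [-0.023, 0.963, -0.077, -0.257]
wrist_force: [0.4, 0.5, -1.6]
width: 0.0418
t 20.48 p [ 0.5618 -0.3174  0.2111] az -29.5 r 0.645 
 x [ 0.856 -0.137 -0.498] z [-0.491  0.085 -0.867] tilt 29.9 q [-0.458  0.73   0.972 -0.152  1.94  -0.317] w 0.0418 F [ 0.4  0.5 -1.6]
cover coords of tcp [18.6  0.1 83.1] z [0.002 0.003 1.   ]
```

View pics/side8.png

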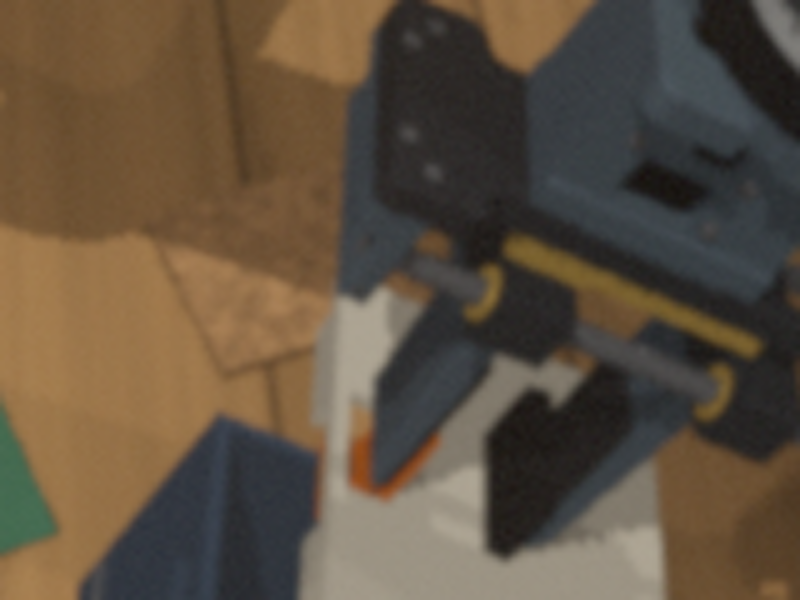

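```bash
python3 - <<'E'
from h import *
p,M=st()
t=cyl(-9.7,.70,.38)
rows([p+(t-p)*k/6 for k in range(1,7)],[0]*6,g=1)
q=cams.snapshot('top'); save(q,'top5',crop=(370,170,510,300),sc=4)
E
```

```text
t 20.52 p [ 0.5635 -0.3179  0.2132] az -29.4 r 0.647 
 x [ 0.858 -0.138 -0.494] z [-0.487  0.082 -0.869] tilt 29.61 q [-0.458  0.729  0.966 -0.152  1.941 -0.317] w 0.0416 F [-0.1 -0.3  0.3]
[[1,-0.02,-3.64,-3.17,0],[1,-0.02,-3.64,-3.17,0],[1,-0.03,-3.63,-3.17,0],[1,-0.02,-3.64,-3.17,0],[1,-0.02,-3.64,-3.16,0],[1,-0.02,-3.64,-3.17,0]]
```

View pics/top5.png

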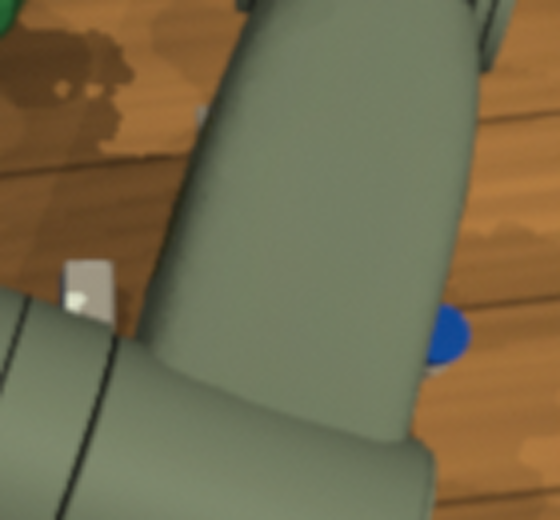

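```bash
python3 -m inch '[[1,0,-3.6,-3.2,0],[1,0,-3.6,-3.2,0],[1,0,-3.6,-3.2,0],[1,0,-3.6,-3.2,0],[1,0,-3.6,-3.2,0],[1,0,-3.6,-3.2,0]]' >/dev/null
python3 -c "
from h import *
st()"
python3 -m inch '[[1,3,0,-5.2,0],[1,3,0,-5.2,0],[1,3,0,-5.2,0],[1,3,0,-5.2,0]]' >/dev/null
python3 -c "
from h import *
st()"
```

```text
t 21.32 p [ 0.6781 -0.1172  0.3696] az -9.8 r 0.688 
 x [ 0.859 -0.137 -0.494] z [-0.487  0.084 -0.869] tilt 29.6 q [-0.184  0.91   0.214 -0.012  2.535 -0.033] w 0.0415 F [37.5 -6.  32.9]
t 21.82 p [ 0.6932 -0.1206  0.38  ] az -9.9 r 0.704 
 x [ 0.906 -0.147 -0.398] z [-0.392  0.068 -0.917] tilt 23.45 q [-0.186  0.878  0.215 -0.009  2.458 -0.03 ] w 0.0416 F [-0.2 -0.4 -0.4]
```

```bash
python3 -m inch '[[1,3.8,0,-4.7,0],[1,3.8,0,-4.7,0],[1,4,0,-4.5,0],[1,4.1,0,-4.4,0],[1,4.3,0,-4.2,0],[1,4.4,0,-4.1,0]]' >/dev/null
python3 -c "
from h import *
st()"
python3 -m inch '[[1,4.6,0,-3.9,0],[1,4.7,0,-3.7,0],[1,4.8,0,-3.6,0]]' >/dev/null
python3 -c "
from h import *
st()"
```

```text
t 22.57 p [ 0.7448 -0.1261  0.3683] az -9.6 r 0.755 
 x [ 0.961 -0.155 -0.23 ] z [-0.226  0.039 -0.973] tilt 13.27 q [-0.182  0.869  0.215 -0.003  2.289 -0.024] w 0.0418 F [-0.4  0.8 -0.9]
t 22.95 p [ 0.777  -0.1307  0.363 ] az -9.5 r 0.788 
 x [ 0.979 -0.158 -0.131] z [-0.129  0.023 -0.991] tilt 7.54 q [-1.81e-01  8.68e-01  2.15e-01 -1.00e-03  2.19e+00 -2.10e-02] w 0.0414 F [-1.  -0.2 -1.4]
```

```bash
python3 -m inch '[[1,4.9,0,-3.4,0],[1,5,0,-3.3,0],[1,5,0,-3.2,0],[1,4.6,0,-2.9,0],[1,-3,0,0,0]]' >/dev/null
python3 - <<'E'
from h import *
p,M=st()
q=cams.snapshot('side'); save(q,'side9',crop=(340,0,640,240),sc=2)
E
```

```text
t 23.57 p [ 0.7934 -0.1326  0.3597] az -9.5 r 0.804 
 x [ 0.987 -0.16   0.006] z [ 0.007  0.    -1.   ] tilt 0.38 q [-1.800e-01  7.480e-01  4.690e-01  1.000e-03  1.919e+00 -2.000e-02] w 0.0417 F [ 1.4 -0.8 -1.2]
```

View pics/side9.png

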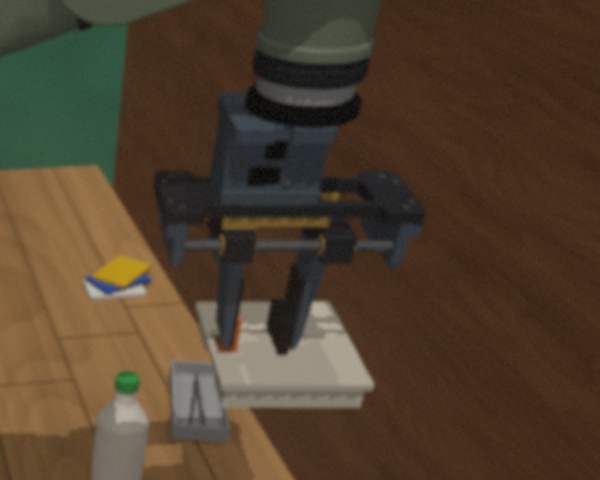

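```bash
python3 -m inch '[[1,-3.9,-4.2,0,0],[1,-3.9,-4.2,0,0],[1,-3.9,-4.2,0,0],[1,-3.9,-4.2,0,0],[1,-3.9,-4.2,1,0],[1,-3.9,-4.2,2,0],[1,-3.9,-4.2,2,0],[1,-3.9,-4.2,2,0]]' >/dev/null
python3 - <<'E'
from h import *
p,M=st()
print((M.T@(np.array([.502,.309,.0315])-p)*100).round(2))
E
```

```text
t 24.62 p [0.5351 0.2511 0.2936] az 25.1 r 0.591 
 x [ 0.987 -0.16   0.008] z [ 0.008  0.001 -1.   ] tilt 0.49 q [ 0.421  0.304  1.388 -0.002  1.441  0.581] w 0.0417 F [ 0.9  0.4 -0.7]
[-4.4  -5.11 26.19]
```

```bash
python3 -m inch '[[1,-2.2,-2.6,5,0],[1,-2.2,-2.5,5,0],[1,0,0,5,0],[1,0,0,4,0],[1,0,0,3,0],[1,0,0,0,0]]' >/dev/null
python3 - <<'E'
from h import *
p,M=st()
print((M.T@(np.array([.502,.309,.0315])-p)*100).round(2))
E
```

```text
t 25.38 p [0.501  0.3064 0.0714] az 31.5 r 0.587 
 x [ 0.987 -0.16   0.003] z [ 0.003 -0.002 -1.   ] tilt 0.18 q [ 0.531  0.46   1.733 -0.004  0.947  0.693] w 0.0419 F [-0.7 -0.8 -0.9]
[ 0.05 -0.28  3.99]
```

```bash
python3 -m inch '[[1,0,-0.2,2,0],[1,0,0,1.2,0],[1,0,0,0.5,0],[1,0,0,0.2,0]]' >/dev/null
python3 - <<'E'
from h import *
p,M=st()
q=cams.snapshot('side'); save(q,'side10',crop=(200,120,400,270),sc=4)
E
```

```text
t 25.88 p [0.5029 0.3091 0.0344] az 31.6 r 0.59 
 x [ 0.987 -0.16   0.007] z [ 0.007  0.001 -1.   ] tilt 0.4 q [ 0.533  0.504  1.768 -0.004  0.863  0.696] w 0.0419 F [ 0.3 -0.7 -0.5]
```

View pics/side10.png

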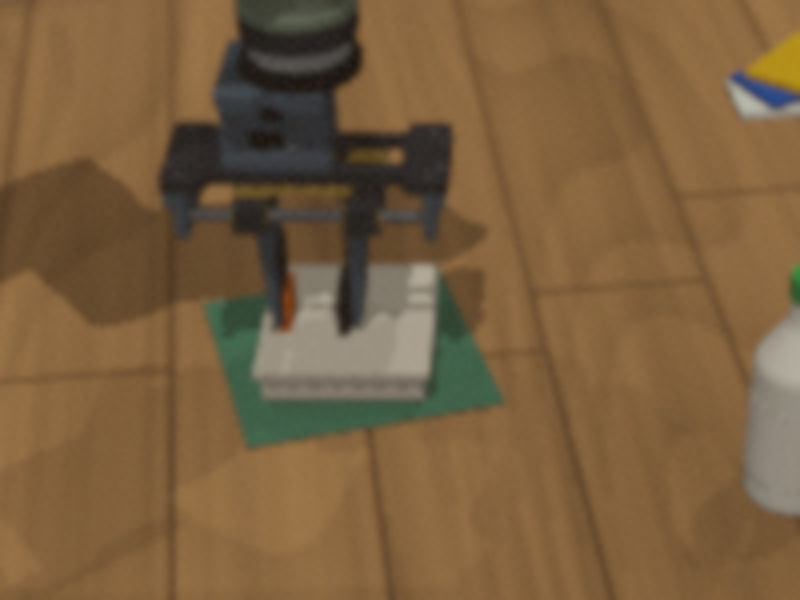

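```bash
python3 -m inch '[[1,0,0,0.2,0],[1,0,0,0,0]]'
python3 -m inch '[[1,0,0,0.2,0],[1,0,0,0,0]]'
```

```text
clock: 26.18
tcp_pos: [0.5026, 0.309, 0.0321]
tcp_rot: [-0.0, 0.997, -0.08, 0.003]
wrist_force: [-0.4, -0.6, -1.1]
width: 0.0418
clock: 26.42
tcp_pos: [0.503, 0.309, 0.0311]
tcp_rot: [-0.001, 0.997, -0.08, 0.003]
wrist_force: [-1.8, -1.7, 6.3]
width: 0.0416
```

```bash
python3 -m inch '[[0.4,0,0,0,0],[0.2,0,0,0,0],[0,0,0,0,0],[0,0,0,0,0],[0,0,0,0,0]]' 22
python3 -m inch '[[0,0,0,-2,0],[0,0,0,-4,0],[0,0,0,-6,0],[0,0,0,-6,0],[0,0,0,-6,0]]' 
python3 - <<'E'
from h import *
p,M=st()
q=cams.snapshot('side'); save(q,'side11',crop=(200,120,400,270),sc=4)
q=cams.snapshot('top'); save(q,'top11',crop=(370,190,530,310),sc=5)
E
```

```text
clock: 27.05
tcp_pos: [0.5027, 0.3089, 0.0297]
tcp_rot: [-0.0, 0.997, -0.08, 0.003]
wrist_force: [-0.2, 0.7, 0.7]
width: 0.0889
clock: 27.68
tcp_pos: [0.5009, 0.3087, 0.2718]
tcp_rot: [-0.0, 0.997, -0.08, 0.003]
wrist_force: [1.2, 0.5, 0.2]
width: 0.0913
t 27.68 p [0.5009 0.3087 0.2718] az 31.6 r 0.588 
 x [ 0.987 -0.16   0.006] z [ 0.006  0.    -1.   ] tilt 0.37 q [ 0.535  0.309  1.435 -0.003  1.392  0.695] w 0.0913 F [1.2 0.5 0.2]
```

View pics/side11.png

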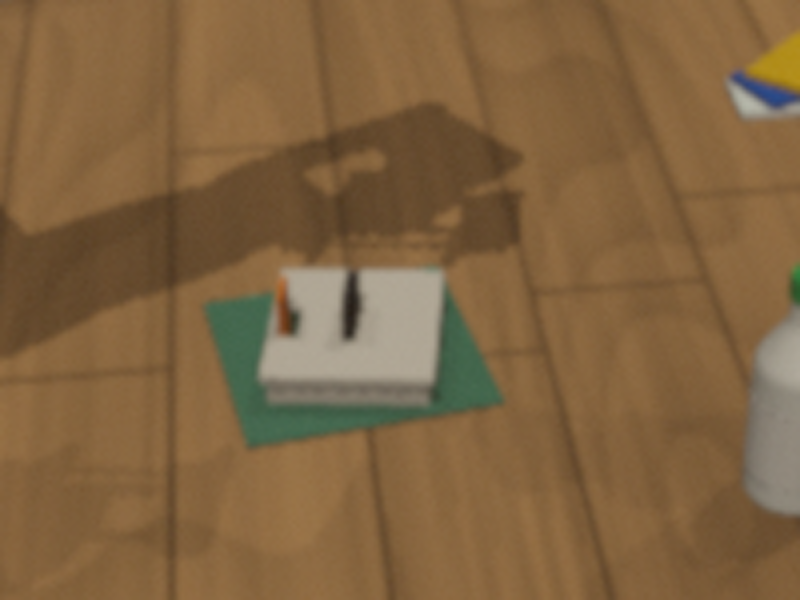

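View pics/top11.png

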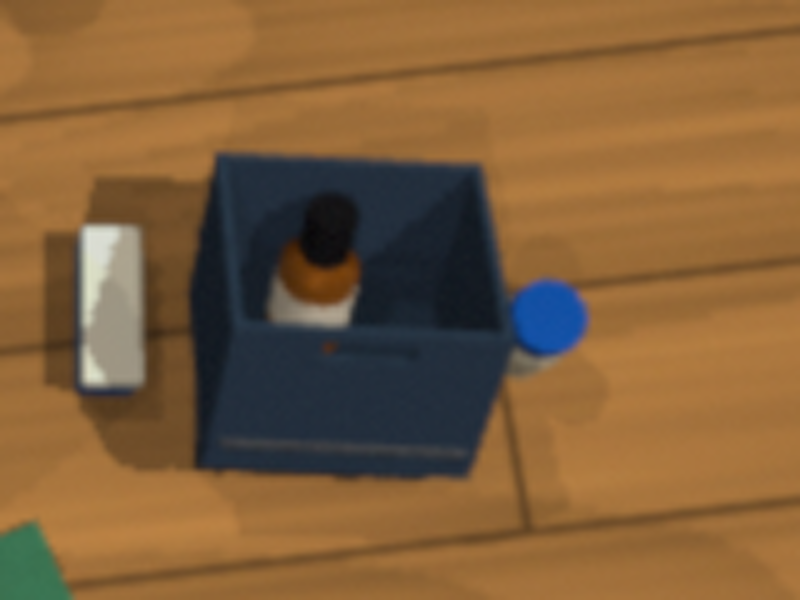

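```bash
python3 - <<'E'
from h import *
q=cams.snapshot('side'); save(q,'side12',crop=(240,290,400,410),sc=5)
q=cams.snapshot('top')
print([(d['score'],d['xy']) for d in finder.cut_out('bottle_cap',q)], [(d['score'],d['xy']) for d in finder.cut_out('bottle',q)])
for v in(-20,-15,-10): 
    print(v, (proj(q,[covpt((-33,v,-12)),covpt((-33,v,-42)),covpt((-33,v-13,-12)),covpt((-33,v+13,-12)),covpt((-58,-66,0)),covpt((-58,66,0)),covpt((58,-66,0)),covpt((58,66,0))])-[370,190])*5)
E
```

```text
[(0.78, [435.2, 240.8])] [(0.83, [436.8, 247.0])]
-20 [[310.42141165 203.68184324]
 [300.16907988 244.75277983]
 [284.01012536 202.3935332 ]
 [336.83886569 204.97045414]
 [217.13851499 145.92818527]
 [483.86650407 158.87609976]
 [233.84202396 322.71705034]
 [516.81304257 336.67363141]]
-15 [[320.58124086 204.17742721]
 [310.16562204 245.24223572]
 [294.16758262 202.88900147]
 [347.00106769 205.46615385]
 [217.13851499 145.92818527]
 [483.86650407 158.87609976]
 [233.84202396 322.71705034]
 [516.81304257 336.67363141]]
-10 [[330.74198259 204.67305568]
 [320.16304765 245.73173486]
 [304.32595207 203.38451423]
 [357.16418252 205.96189808]
 [217.13851499 145.92818527]
 [483.86650407 158.87609976]
 [233.84202396 322.71705034]
 [516.81304257 336.67363141]]
```

View pics/side12.png

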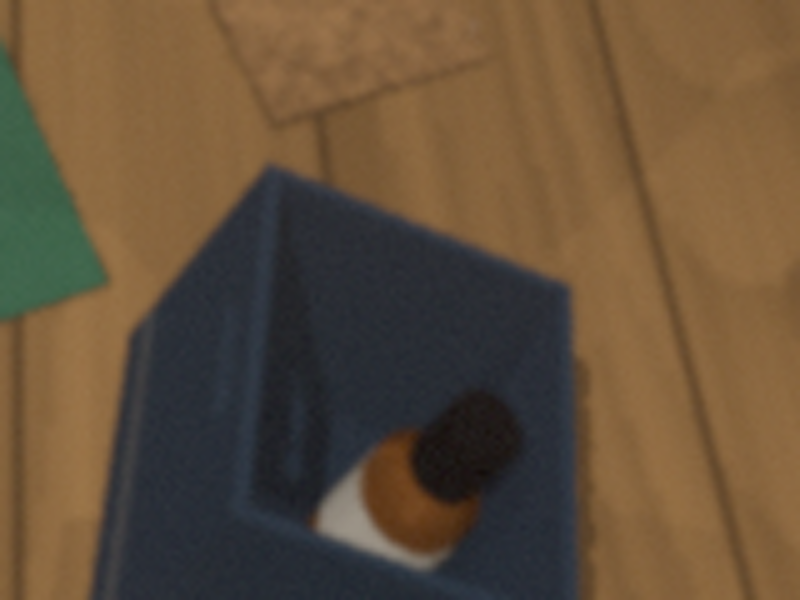

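```bash
python3 - <<'E'
from h import *
p,M=st()
a=cylpath(31.6,.588,p[2],70,.45,.5,7); b=cylpath(70,.45,.5,130,.40,.62,8); c=cylpath(130,.40,.62,171.2,.56,.645,7)
rows(a+b+c,[-10]*9+[0]*13)
E
```

```text
t 27.98 p [0.5004 0.3084 0.2681] az 31.6 r 0.588 
 x [ 0.987 -0.16   0.003] z [ 0.003 -0.002 -1.   ] tilt 0.21 q [ 0.535  0.311  1.44  -0.003  1.388  0.695] w 0.0913 F [-0.4 -0.3 -1.1]
! 6.696133212533932
! 6.590758681669357
! 6.434803804312918
! 6.292940489151316
[[0,-5.18,-2.63,-3.33,-10],[0,-4.88,-2.91,-3.34,-10],[0,-4.53,-3.13,-3.33,-10],[0,-4.19,-3.31,-3.33,-10],[0,-3.82,-3.45,-3.33,-10],[0,-3.48,-3.57,-3.33,-10],[0,-3.13,-3.66,-3.33,-10],[0,-1.92,-5.55,-1.52,-10]]
[[0,-1.65,-5.55,-1.52,-10],[0,-1.41,-5.53,-1.52,0],[0,-2.09,-5.23,-1.51,0],[0,-2.73,-4.83,-1.52,0],[0,-3.29,-4.37,-1.51,0],[0,-3.79,-3.84,-1.51,0],[0,-4.19,-3.25,-1.5,0],[0,-1.94,-4.39,-0.37,0]]
[[0,-2.57,-4.3,-0.37,0],[0,-3.21,-4.11,-0.37,0],[0,-3.84,-3.85,-0.37,0],[0,-4.44,-3.48,-0.36,0],[0,-5.0,-3.05,-0.36,0],[0,-5.53,-2.53,-0.36,0]]
```

```bash
python3 -m inch '[[0,-4.8,-2.5,-3,-10],[0,-4.6,-2.8,-3,-10],[0,-4.4,-3.1,-3,-10],[0,-4.2,-3.3,-3.2,-10],[0,-3.8,-3.4,-3.3,-10],[0,-3.5,-3.6,-3.3,-10],[0,-3.1,-3.7,-3.3,-10],[0,-2,-5.5,-1.6,-10]]' >/dev/null
python3 -c "
from h import *
st()"
python3 -m inch '[[0,-1.7,-5.5,-1.6,-10],[0,-1.4,-5.5,-1.6,0],[0,-2.1,-5.2,-1.5,0],[0,-2.7,-4.8,-1.5,0],[0,-3.3,-4.4,-1.5,0],[0,-3.8,-3.8,-1.5,0],[0,-4.2,-3.2,-1.5,0],[0,-2,-4.4,-0.4,0]]' >/dev/null
python3 - <<'E'
from h import *
p,M=st()
az=np.degrees(np.arctan2(p[1],p[0]));r=np.hypot(*p[:2])
rows(cylpath(az,r,p[2],171.2,.56,.64,6),[0]*6)
E
```

```text
t 28.98 p [0.1026 0.4295 0.5044] az 76.6 r 0.442 
 x [0.325 0.946 0.001] z [ 0.006 -0.001 -1.   ] tilt 0.34 q [ 1.315  0.064  1.182 -0.006  1.895  0.073] w 0.0914 F [-0.   0.5 -1. ]
t 29.98 p [-0.2955  0.2873  0.6134] az 135.8 r 0.412 
 x [0.159 0.987 0.001] z [ 0.006  0.    -1.   ] tilt 0.34 q [ 2.346  0.098  0.858 -0.006  2.189  0.932] w 0.0911 F [-0.6  0.7  0.4]
[[0,-2.39,-4.4,-0.47,0],[0,-3.06,-4.25,-0.47,0],[0,-3.72,-4.0,-0.47,0],[0,-4.35,-3.65,-0.47,0],[0,-4.96,-3.23,-0.47,0],[0,-5.52,-2.71,-0.47,0]]
```

Then push outward/up (outward = -tool y).

```bash
python3 -m inch '[[0,-2.4,-4.4,-0.5,0],[0,-3.1,-4.2,-0.5,0],[0,-3.7,-4,-0.5,0],[0,-4.4,-3.6,-0.4,0],[0,-5,-3.2,-0.4,0],[0,-5.4,-2.7,-0.4,0]]' >/dev/null
python3 -c "
from h import *
st()"
python3 -m inch '[[0,0,-3.8,-4.8,0],[0,0,-3.8,-4.8,0],[0,0,-3.8,-4.8,0],[0,0,-4,-4.7,0]]' >/dev/null
python3 -c "
from h import *
st()"
```

```text
t 30.73 p [-0.5516  0.0857  0.6328] az 171.2 r 0.558 
 x [0.16  0.987 0.001] z [ 0.009 -0.    -1.   ] tilt 0.52 q [ 2.968e+00  4.820e-01  2.140e-01 -2.000e-03  2.454e+00  1.556e+00] w 0.0913 F [-0.7  1.6 15. ]
t 31.23 p [-0.574   0.0925  0.6483] az 170.8 r 0.581 
 x [0.162 0.987 0.001] z [-0.117  0.02  -0.993] tilt 6.85 q [2.961e+00 4.580e-01 2.150e-01 2.000e-03 2.349e+00 1.554e+00] w 0.0915 F [0.1 1.1 0. ]
```

```bash
python3 -m inch '[[0,0,-4,-4.7,0],[0,0,-4.1,-4.6,0],[0,0,-4.3,-4.4,0],[0,0,-4.5,-4.2,0],[0,0,-4.6,-4.1,0],[0,0,-4.7,-4,0],[0,0,-4.8,-3.8,0]]' >/dev/null
python3 -c "
from h import *
st()"
python3 -m inch '[[0,0,-5,-3.5,0],[0,0,-5.1,-3.3,0],[0,0,-5.2,-3.1,0],[0,0,-5.3,-2.9,0],[0,0,4,2,0]]' >/dev/null
python3 -c "
from h import *
st()"
```

```text
t 32.1 p [-0.6214  0.0992  0.6845] az 170.9 r 0.629 
 x [0.159 0.987 0.001] z [-0.343  0.056 -0.938] tilt 20.31 q [2.962 0.424 0.215 0.008 2.148 1.556] w 0.0914 F [-0.2 -0.1  0.7]
t 32.73 p [-0.6465  0.1036  0.687 ] az 170.9 r 0.655 
 x [0.159 0.987 0.   ] z [-0.48   0.078 -0.874] tilt 29.09 q [2.96  0.304 0.487 0.01  1.843 1.555] w 0.0911 F [-2.   0.   1.7]
```

```bash
python3 - <<'E'
from h import *
p,M=st()
pre=covpt((-31,-10.3,70)); print(pre, covpt((-31,-10.3,-39)))
az1=np.degrees(np.arctan2(pre[1],pre[0])); r1=np.hypot(*pre[:2])
a=cylpath(170.9,.655,.687,140,.36,.62,7); b=cylpath(140,.36,.62,0,.36,.5,15); c=cylpath(0,.36,.5,az1,r1,pre[2],8)
rows(a+b+c,[0]*30,g=.38)
E
```

```text
t 32.73 p [-0.6465  0.1036  0.687 ] az 170.9 r 0.655 
 x [0.159 0.987 0.   ] z [-0.48   0.078 -0.874] tilt 29.09 q [2.96  0.304 0.487 0.01  1.843 1.555] w 0.0911 F [-2.   0.   1.7]
[ 0.59942752 -0.31315307  0.17502175] [ 0.54567267 -0.3041716   0.08062502]
! 6.500838407467148
! 6.283422634201841
! 6.300238090739112
! 6.420280367709809
! 6.519716251494385
! 6.650721765342466
! 6.772488464368174
! 6.9107814319366225
[[0.38,4.72,4.28,-1.29,0],[0.38,4.05,4.58,-1.45,0],[0.38,3.36,4.78,-1.56,0],[0.38,2.65,4.92,-1.64,0],[0.38,1.94,4.99,-1.68,0],[0.38,1.25,4.99,-1.68,0],[0.38,0.56,4.92,-1.65,0],[0.38,4.77,3.36,-0.95,0]]
[[0.38,4.15,4.0,-1.31,0],[0.38,3.43,4.54,-1.6,0],[0.38,2.62,4.97,-1.85,0],[0.38,1.73,5.28,-2.02,0],[0.38,0.8,5.46,-2.13,0],[0.38,-0.16,5.51,-2.15,0],[0.38,-1.1,5.41,-2.09,0],[0.38,-2.02,5.2,-1.98,0]]
[[0.38,-2.88,4.84,-1.78,0],[0.38,-3.67,4.38,-1.52,0],[0.38,-4.37,3.8,-1.21,0],[0.38,-4.94,3.14,-0.83,0],[0.38,-5.38,2.4,-0.42,0],[0.38,-5.69,1.61,0.01,0],[0.38,-1.76,5.66,1.5,0],[0.38,-2.24,5.57,1.55,0]]
[[0.38,-2.72,5.45,1.61,0],[0.38,-3.2,5.3,1.7,0],[0.38,-3.65,5.09,1.81,0],[0.38,-4.1,4.86,1.95,0],[0.38,-4.52,4.59,2.09,0],[0.38,-4.92,4.3,2.25,0]]
```

```bash
python3 -m inch '[[0.38,4.6,4.2,-1.2,0],[0.38,4,4.5,-1.5,0],[0.38,3.3,4.8,-1.6,0],[0.38,2.6,4.9,-1.7,0],[0.38,1.9,5,-1.7,0],[0.38,1.2,5,-1.7,0],[0.38,0.6,4.9,-1.7,0],[0.38,4.8,3.4,-1,0]]' >/dev/null
python3 -c "
from h import *
st()"
python3 -m inch '[[0.38,4.2,4,-1.3,0],[0.38,3.5,4.5,-1.6,0],[0.38,2.6,5,-1.8,0],[0.38,1.7,5.3,-2,0],[0.38,0.8,5.5,-2.1,0],[0.38,-0.2,5.5,-2.1,0],[0.38,-1.1,5.4,-2.1,0],[0.38,-2,5.2,-2,0]]' >/dev/null
python3 -c "
from h import *
st()"
python3 -m inch '[[0.38,-2.9,4.8,-1.8,0],[0.38,-3.7,4.4,-1.5,0],[0.38,-4.4,3.8,-1.2,0],[0.38,-4.9,3.1,-0.8,0],[0.38,-5.4,2.4,-0.4,0],[0.38,-5.7,1.6,0,0]]' >/dev/null
python3 - <<'E'
from h import *
p,M=st()
pre=covpt((-31,-10.3,80))
rows([p+(pre-p)*k/8 for k in range(1,9)],[0]*8,g=.38)
E
```

```text
t 33.73 p [-0.2302  0.2662  0.6187] az 130.9 r 0.352 
 x [0.157 0.988 0.007] z [-0.477  0.082 -0.875] tilt 28.93 q [ 1.811 -0.208  1.237  0.481  1.86   0.594] w 0.0564 F [-1.8  2.  -0.4]
t 34.73 p [0.207  0.2943 0.5535] az 54.9 r 0.36 
 x [0.16  0.987 0.001] z [-0.473  0.078 -0.877] tilt 28.67 q [ 0.607  0.089  1.134  0.441  2.243 -0.582] w 0.0566 F [ 0.1  0.1 -0.7]
t 35.48 p [ 0.3638 -0.0064  0.5067] az -1.0 r 0.364 
 x [0.159 0.987 0.001] z [-0.473  0.077 -0.878] tilt 28.63 q [-0.083  0.193  1.124  0.051  2.322 -1.469] w 0.0564 F [ 1.  -0.4 -0.6]
! 6.338588170878433
! 6.335708326619842
! 6.330576593012678
! 6.333356140309812
! 6.335708326619842
! 6.338588170878433
! 6.32769310254535
! 6.338588170878433
[[0.38,-3.32,5.08,1.83,0],[0.38,-3.32,5.08,1.82,0],[0.38,-3.32,5.07,1.83,0],[0.38,-3.31,5.08,1.83,0],[0.38,-3.32,5.08,1.82,0],[0.38,-3.32,5.08,1.83,0],[0.38,-3.32,5.07,1.82,0],[0.38,-3.32,5.08,1.83,0]]
```

```bash
python3 -m inch '[[0.38,-3.3,5,1.8,0],[0.38,-3.3,5,1.8,0],[0.38,-3.3,5,1.8,0],[0.38,-3.3,5,1.8,0],[0.38,-3.3,5,1.8,0],[0.38,-3.3,5,1.8,0],[0.38,-3.3,5,1.8,0],[0.38,-3.3,5,1.8,0]]' >/dev/null
python3 - <<'E'
from h import *
p,M=cc()
for t in((-31,-10.3,0),(-31,-10.3,-39)): print((M.T@(covpt(t)-p)*100).round(2))
q=cams.snapshot('side'); save(q,'side13',proj(q,[covpt((-33,-10.3,-12)),p]),crop=(270,250,430,370),sc=5)
E
```

```text
t 36.48 p [ 0.5999 -0.311   0.1879] az -27.4 r 0.676 
 x [0.159 0.987 0.   ] z [-0.472  0.076 -0.878] tilt 28.59 q [-0.432  0.786  0.906 -0.137  1.929 -1.859] w 0.0567 F [-0.2  0.6  0.5]
cover coords of tcp [-24.7 -12.5  81.2] z [ 0.025 -0.003  1.   ]
[-0.2   0.43  8.13]
[-0.19  0.34 12.03]
```

View pics/side13.png

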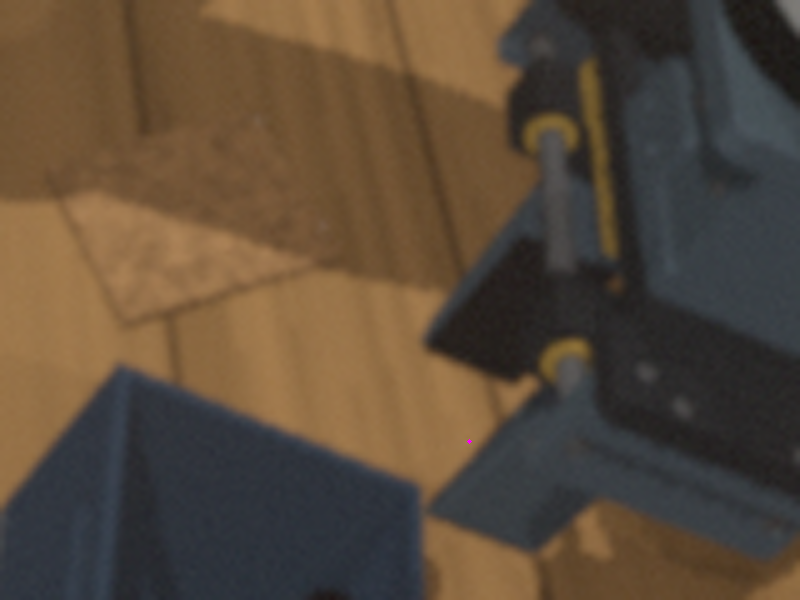

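```bash
python3 -m inch '[[0.38,-0.1,0.2,2.5,0],[0.38,-0.1,0.2,2.5,0],[0.38,0,0,2,0],[0.38,0,0,0,0]]' >/dev/null
python3 - <<'E'
from h import *
p,M=cc()
for t in((-31,-10.3,0),(-31,-10.3,-39)): print((M.T@(covpt(t)-p)*100).round(2))
q=cams.snapshot('side'); save(q,'side14',proj(q,[covpt((-33,-10.3,-12)),p]),crop=(250,300,410,420),sc=5)
E
```

```text
t 37.02 p [ 0.5677 -0.3064  0.1251] az -28.4 r 0.645 
 x [0.16  0.987 0.001] z [-0.476  0.078 -0.876] tilt 28.82 q [-0.443  0.764  1.11  -0.136  1.752 -1.846] w 0.0564 F [ 0.2 -0.   0.3]
cover coords of tcp [-27.9 -11.7  10.6] z [ 0.021 -0.001  1.   ]
[-0.14  0.28  1.06]
[-0.14  0.2   4.96]
```

View pics/side14.png

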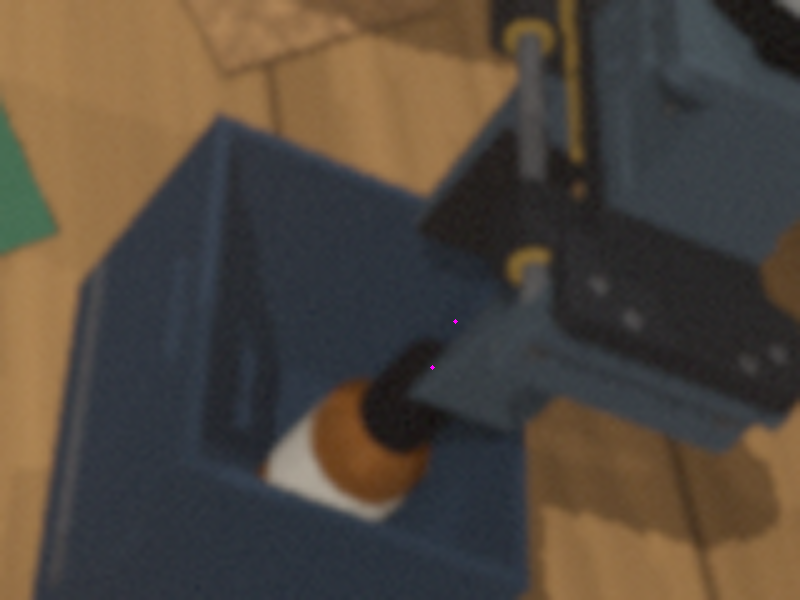

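```bash
python3 -m inch '[[0.38,-0.1,0.1,1.2,0],[0.38,0,0,1.2,0],[0.38,0,0,1.2,0],[0.38,0,0,0,0]]'
python3 - <<'E'
from h import *
p,M=cc()
q=cams.snapshot('side'); save(q,'side15',crop=(250,300,410,420),sc=5)
E
```

```text
clock: 37.58
tcp_pos: [0.5513, -0.3048, 0.0933]
tcp_rot: [-0.19, 0.737, 0.628, -0.161]
wrist_force: [-0.4, 0.7, -0.5]
width: 0.057
t 37.58 p [ 0.5513 -0.3048  0.0933] az -28.9 r 0.63 
 x [0.16  0.987 0.001] z [-0.476  0.078 -0.876] tilt 28.82 q [-0.45   0.76   1.2   -0.138  1.666 -1.84 ] w 0.057 F [-0.4  0.7 -0.5]
cover coords of tcp [-29.5 -10.6 -25.2] z [ 0.021 -0.002  1.   ]
```

View pics/side15.png

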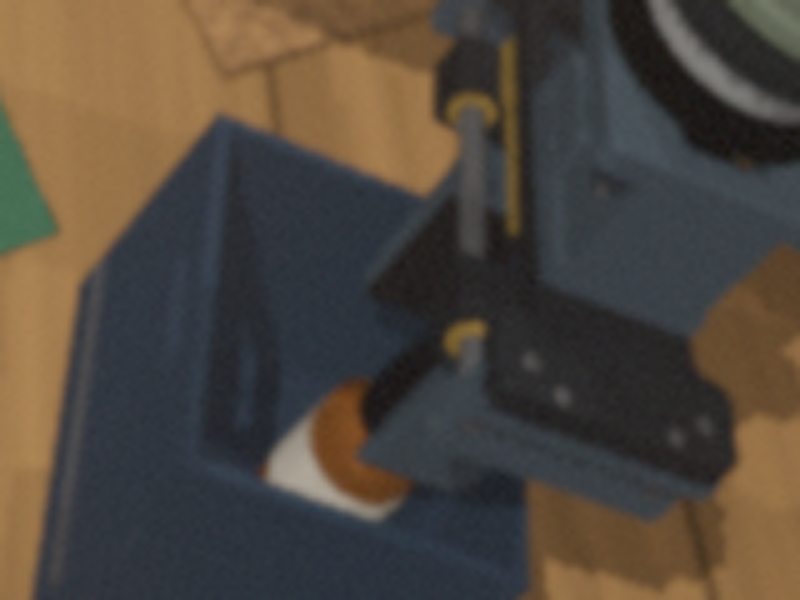

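```bash
python3 -m inch '[[0.38,0,0.1,1,0],[0.38,0,0,0.2,0]]' >/dev/null
python3 -m inch '[[1,0,0,0,0],[1,0,0,0,0],[1,0,0,0,0],[1,0,0,0,0],[1,0,0,0,0]]' 20
python3 -m inch '[[1,0,0,-0.5,0],[1,0,0,-1,0]]'
python3 - <<'E'
from h import *
p,M=cc()
q=cams.snapshot('side'); save(q,'side16',crop=(250,300,410,420),sc=5)
E
```

```text
clock: 38.5
tcp_pos: [0.5476, -0.3045, 0.0834]
tcp_rot: [-0.188, 0.738, 0.628, -0.16]
wrist_force: [0.0, -0.4, 1.3]
width: 0.0252
clock: 38.75
tcp_pos: [0.5546, -0.3054, 0.0965]
tcp_rot: [-0.189, 0.738, 0.628, -0.16]
wrist_force: [0.3, 0.6, -0.7]
width: 0.0253
t 38.75 p [ 0.5546 -0.3054  0.0965] az -28.8 r 0.633 
 x [0.159 0.987 0.001] z [-0.474  0.077 -0.877] tilt 28.72 q [-0.449  0.762  1.187 -0.137  1.675 -1.841] w 0.0253 F [ 0.3  0.6 -0.7]
cover coords of tcp [-30.8 -10.6 -20.7] z [ 0.022 -0.002  1.   ]
```

View pics/side16.png

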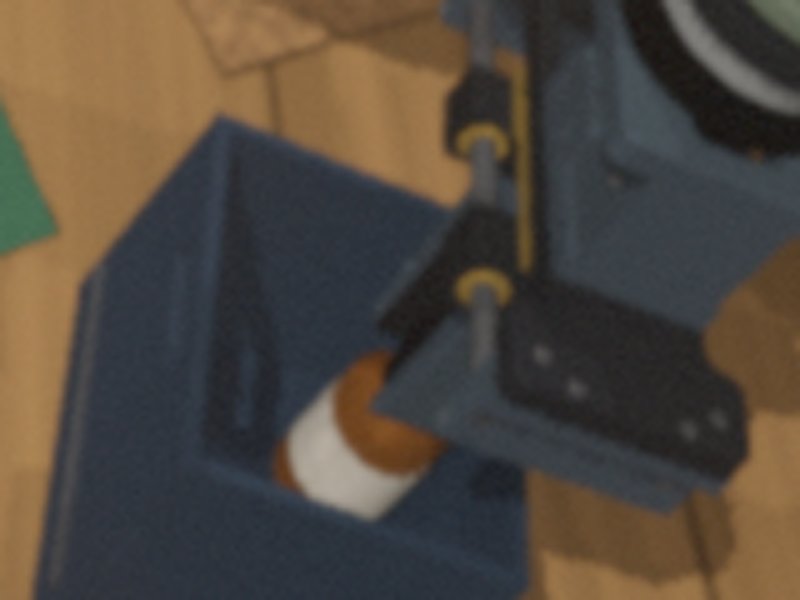

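```bash
python3 -m inch '[[1,0,0,-2,0],[1,0,0,-2.5,0],[1,0,0,-3,0],[1,0,0,-3,0]]' 
python3 - <<'E'
from h import *
p,M=cc()
t=cyl(-9.6,.69,.37)
rows([p+(t-p)*k/6 for k in range(1,7)],[0]*6,g=1)
q=cams.snapshot('side'); save(q,'side17',crop=(250,240,410,360),sc=5)
E
```

```text
clock: 39.3
tcp_pos: [0.6049, -0.3136, 0.1898]
tcp_rot: [-0.188, 0.738, 0.628, -0.16]
wrist_force: [0.9, -0.0, -1.5]
width: 0.0256
t 39.3 p [ 0.6049 -0.3136  0.1898] az -27.4 r 0.681 
 x [0.159 0.987 0.   ] z [-0.473  0.077 -0.878] tilt 28.64 q [-0.432  0.798  0.879 -0.138  1.946 -1.862] w 0.0256 F [ 0.9 -0.  -1.5]
cover coords of tcp [-28.3 -10.8  85.5] z [ 0.024 -0.002  1.   ]
[[1,3.47,-0.81,-2.98,0],[1,3.46,-0.81,-2.97,0],[1,3.47,-0.82,-2.98,0],[1,3.47,-0.81,-2.98,0],[1,3.47,-0.81,-2.98,0],[1,3.46,-0.81,-2.97,0]]
```

View pics/side17.png

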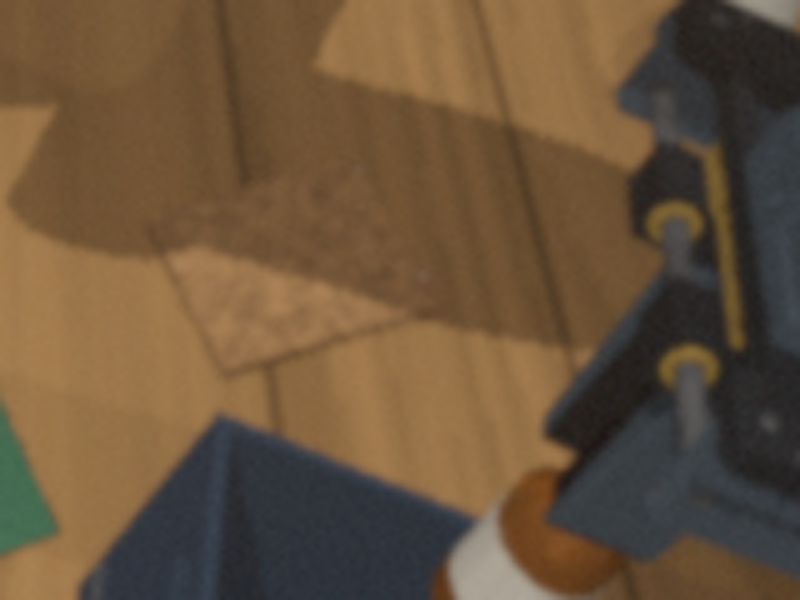

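```bash
python3 -m inch '[[1,2,-0.8,-4,0],[1,3.4,-0.8,-3,0],[1,3.5,-0.8,-3,0],[1,3.5,-0.8,-3,0],[1,3.5,-0.8,-2.5,0],[1,2.4,-0.5,-1.2,0],[1,1.4,-0.3,-1,0]]' >/dev/null
python3 -c "
from h import *
st()"
python3 -m inch '[[1,0,1,-2.5,0],[1,0,2.5,-4.2,0],[1,0,3,-5.2,0],[1,0,3,-5.2,0]]' >/dev/null
python3 -c "
from h import *
st()"
```

```text
t 40.23 p [ 0.6782 -0.1244  0.3676] az -10.4 r 0.69 
 x [0.158 0.987 0.   ] z [-0.473  0.076 -0.878] tilt 28.62 q [-0.191  0.891  0.252 -0.025  2.498 -1.619] w 0.0258 F [ 0.5 -0.6 -1.6]
t 40.73 p [ 0.6425 -0.1155  0.4098] az -10.2 r 0.653 
 x [0.163 0.987 0.005] z [-0.533  0.092 -0.841] tilt 32.74 q [-0.19   0.872  0.216 -0.021  2.625 -1.614] w 0.0256 F [ 0.  -0.  -1.4]
```

```bash
python3 -m inch '[[1,0,5.2,-2.6,0],[1,0,5.2,-2.6,0]]' >/dev/null
python3 -c "
from h import *
st()"
```

```text
t 40.98 p [ 0.6547 -0.1153  0.3789] az -10.0 r 0.665 
 x [0.164 0.986 0.008] z [-0.57   0.101 -0.815] tilt 35.39 q [-0.188  0.919  0.216 -0.015  2.624 -1.607] w 0.0252 F [ 0.3  1.2 -0.7]
```

```bash
python3 -m inch '[[1,0,-2.5,4.5,0],[1,0,-1,5,0],[1,0,2,3,0]]' >/dev/null
python3 -c "
from h import *
p,M=st()
t=cyl(-9.6,.70,.27); print((M.T@(t-p)*100).round(1)); t=cyl(-9.6,.76,.27); print((M.T@(t-p)*100).round(1))"
```

```text
t 41.35 p [ 0.5925 -0.1045  0.2987] az -10.0 r 0.602 
 x [0.164 0.986 0.007] z [-0.573  0.101 -0.813] tilt 35.61 q [-0.189  0.697  0.867 -0.01   2.199 -1.601] w 0.0255 F [ 1.3 -0.1 -0.5]
[ 0.4  9.7 -3.4]
[ 0.4 14.5 -6.9]
```

```bash
python3 -m inch '[[1,0.1,4.7,-2.2,0],[1,0.1,4.7,-2.5,0]]' >/dev/null
python3 -c "
from h import *
st()"
python3 -m inch '[[1,0,4.5,-3.1,0],[1,0,4.5,-3.1,0]]' >/dev/null
python3 -c "
from h import *
st()"
```

```text
t 41.6 p [ 0.6891 -0.1187  0.2845] az -9.8 r 0.699 
 x [0.164 0.986 0.007] z [-0.575  0.101 -0.812] tilt 35.69 q [-0.184  0.959  0.367 -0.009  2.439 -1.598] w 0.0258 F [ 2.3 -0.2  0.3]
t 41.85 p [ 0.6778 -0.1154  0.3019] az -9.7 r 0.688 
 x [0.166 0.986 0.011] z [-0.657  0.119 -0.744] tilt 41.91 q [-0.184  1.032  0.217 -0.007  2.624 -1.596] w 0.0251 F [ 0.4 -0.3 -0.7]
```

```bash
python3 -m inch '[[1,0,-4,-4.5,0],[1,0,-4,-4.5,0],[1,0,-3.8,-4.6,0]]' >/dev/null
python3 -c "
from h import *
st()"
```

```text
t 42.23 p [ 0.6466 -0.1125  0.4012] az -9.9 r 0.656 
 x [0.164 0.986 0.007] z [-0.544  0.096 -0.834] tilt 33.51 q [-0.187  0.886  0.215 -0.012  2.626 -1.604] w 0.0252 F [ 1.3 -0.7 -1.8]
```

Works: 2.8°/row. Continue up.

```bash
python3 -m inch '[[1,0,-3.2,-5,0],[1,0,-3.1,-5.1,0],[1,0,-3,-5.2,0],[1,0,-2.8,-5.3,0],[1,0,-2.6,-5.4,0]]' >/dev/null
python3 -c "
from h import *
st()"
python3 -m inch '[[1,0,-2.2,-5.6,0],[1,0,-2,-5.6,0],[1,0,-1.8,-5.7,0],[1,0,-1.6,-5.7,0],[1,0,-1.4,-5.8,0]]' >/dev/null
python3 -c "
from h import *
st()"
```

```text
t 42.85 p [ 0.5764 -0.1033  0.535 ] az -10.2 r 0.586 
 x [0.16  0.987 0.   ] z [-0.357  0.058 -0.932] tilt 21.24 q [-0.191  0.671  0.215 -0.022  2.626 -1.618] w 0.0254 F [ 0.9  0.1 -1. ]
t 43.48 p [ 0.494  -0.0897  0.637 ] az -10.3 r 0.502 
 x [ 0.158  0.987 -0.009] z [-0.181  0.021 -0.983] tilt 10.52 q [-0.193  0.484  0.215 -0.03   2.625 -1.629] w 0.0254 F [-1.   0.2 -1.1]
```

```bash
python3 -m inch '[[1,0,-1,-5.8,0],[1,0,-0.8,-5.9,0],[1,0,-0.6,-6,0],[1,0,-0.4,-6,0],[1,0,-0.2,-6,0]]' >/dev/null
python3 -c "
from h import *
st()"

```

```text
t 44.1 p [ 0.4154 -0.0742  0.7067] az -10.1 r 0.422 
 x [ 0.157  0.987 -0.016] z [-0.035 -0.011 -0.999] tilt 2.11 q [-0.19   0.334  0.215 -0.035  2.625 -1.633] w 0.0255 F [-0.7 -0.2 -1.1]
```

```bash
python3 -m inch '[[1,0,0,-6,0],[1,0,0,-6,0],[1,0.4,1,5.5,0]]' >/dev/null
python3 - <<'E'
from h import *
p,M=st()
t=np.array([.54,-.019,.16])
rows([p+(t-p)*k/10 for k in range(1,11)],[0]*10,g=1)
E

```

```text
t 44.48 p [ 0.3952 -0.0675  0.6977] az -9.7 r 0.401 
 x [ 0.157  0.987 -0.02 ] z [ 0.031 -0.025 -0.999] tilt 2.31 q [-0.182  0.188  0.482 -0.03   2.437 -1.618] w 0.0255 F [ 2.  -0.2  1.3]
[[1,0.81,1.17,5.41,0],[1,0.82,1.16,5.4,0],[1,0.81,1.17,5.41,0],[1,0.82,1.16,5.4,0],[1,0.81,1.17,5.41,0],[1,0.82,1.16,5.4,0],[1,0.81,1.17,5.41,0],[1,0.82,1.16,5.4,0]]
[[1,0.81,1.17,5.41,0],[1,0.82,1.16,5.4,0]]
```

```bash
python3 -m inch '[[1,0.8,1.2,5.4,0],[1,0.8,1.2,5.4,0],[1,0.8,1.2,5.4,0],[1,0.8,1.2,5.4,0],[1,0.8,1.2,5.4,0],[1,0.8,1.2,5.4,0],[1,0.8,1.2,5.4,0],[1,0.8,1.2,5.4,0]]' >/dev/null
python3 -m inch '[[1,0.8,1.2,4.5,0],[1,0.8,1.2,3,0],[1,0,0,0,0]]' >/dev/null
python3 - <<'E'
from h import *
p,M=st()
for t in((.54,-.019,.10),(.54,-.019,.072)): print((M.T@(np.array(t)-p)*100).round(2))
for n in('side','top'):
    q=cams.snapshot(n); save(q,n+'20',crop=(230,170,430,320),sc=4)
E

```

```text
t 45.85 p [ 0.5337 -0.0185  0.1845] az -2.0 r 0.534 
 x [ 0.156  0.988 -0.02 ] z [ 0.009 -0.022 -1.   ] tilt 1.35 q [-0.043  0.272  1.712 -0.024  1.149 -1.447] w 0.0257 F [-0.6 -1.4 -0.9]
[0.22 0.53 8.46]
[ 0.28  0.5  11.26]
```

View pics/side20.png

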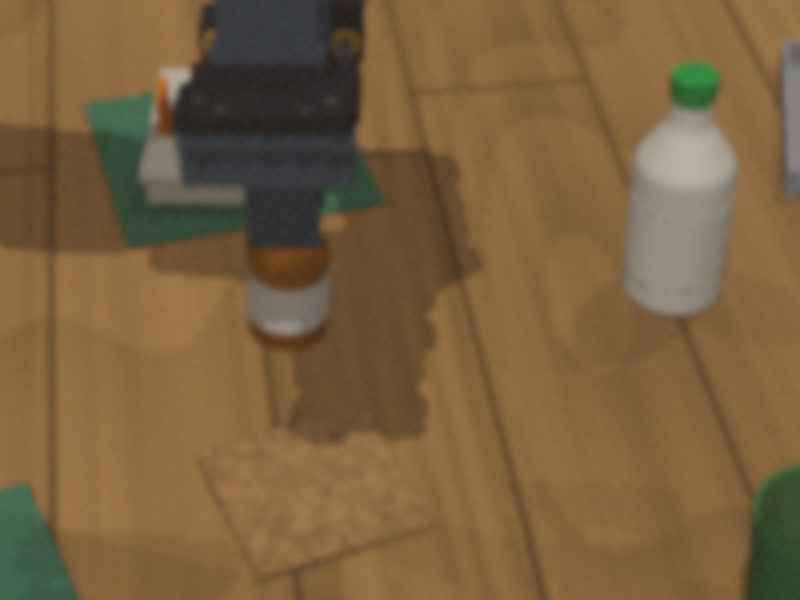

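```bash
python3 -m inch '[[1,0.1,0.3,4,0],[1,0.1,0.2,3,0],[1,0,0,2,0],[1,0,0,1,0],[1,0,0,0.4,0],[1,0,0,0,0]]'
python3 -m inch '[[1,0,0,0.3,0],[1,0,0,0,0]]'

```

```text
clock: 46.7
tcp_pos: [0.5425, -0.02, 0.0839]
tcp_rot: [0.014, 0.76, 0.649, -0.001]
wrist_force: [0.4, 0.9, -0.8]
width: 0.0256
clock: 46.95
tcp_pos: [0.542, -0.02, 0.0802]
tcp_rot: [0.013, 0.76, 0.649, -0.002]
wrist_force: [0.1, -0.6, -1.5]
width: 0.0253
```

```bash
python3 -m inch '[[1,0,0,0.4,0],[1,0,0,0.2,0],[1,0,0,0,0]]'
python3 -m inch '[[1,0,0,0.2,0],[1,0,0,0,0]]'
python3 -m inch '[[1,0,0,0.15,0],[1,0,0,0,0]]'

```

```text
clock: 47.32
tcp_pos: [0.5419, -0.0201, 0.0736]
tcp_rot: [0.013, 0.76, 0.649, -0.002]
wrist_force: [1.0, -0.7, -0.8]
width: 0.0253
clock: 47.58
tcp_pos: [0.542, -0.0202, 0.0718]
tcp_rot: [0.013, 0.76, 0.649, -0.002]
wrist_force: [0.8, 0.5, -0.6]
width: 0.0253
clock: 47.82
tcp_pos: [0.5422, -0.0202, 0.0706]
tcp_rot: [0.013, 0.76, 0.649, -0.002]
wrist_force: [0.2, -0.7, 0.7]
width: 0.0255
```

```bash
python3 - <<'E'
from h import *
q=cams.snapshot('side'); save(q,'side21',crop=(250,220,390,325),sc=5)
E
```

```text
(no output)
```

View pics/side21.png

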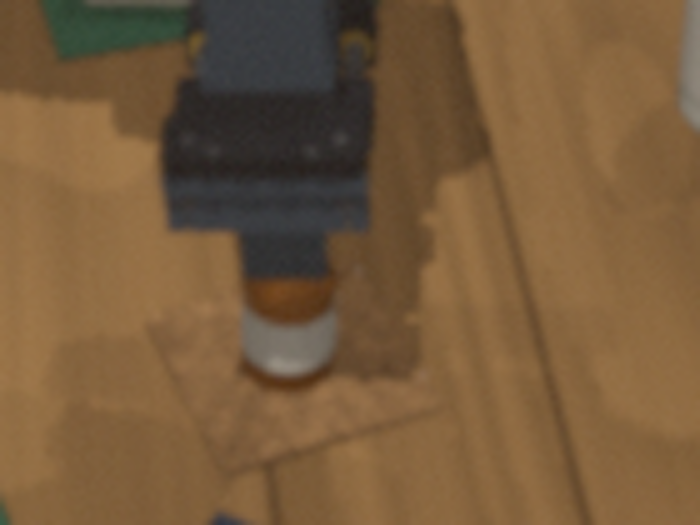

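```bash
python3 -m inch '[[1,0,0,0.15,0],[1,0,0,0,0]]'

```

```text
clock: 48.12
tcp_pos: [0.5426, -0.0203, 0.0705]
tcp_rot: [0.014, 0.76, 0.649, -0.001]
wrist_force: [-2.4, 0.5, 9.4]
width: 0.0257
```

Contact is firm (9 N). Release slowly and retreat.

```bash
python3 -m inch '[[0.65,0,0,-0.05,0],[0.55,0,0,0,0],[0.4,0,0,0,0],[0.2,0,0,0,0],[0,0,0,0,0]]'
python3 -m inch '[[0,0,0,-1,0],[0,0,0,-2,0],[0,0,0,-4,0],[0,0,0,-6,0],[0,0,0,-6,0],[0,-2,-4,-3,0],[0,-2,-5,0,0],[0,0,0,0,0]]'
python3 - <<'E'
from h import *
for n in('side','top'):
    q=cams.snapshot(n); save(q,n+'22')
    for t in('bottle','cover'):
        print(n,t,[(round(float(d['score']),2),np.round(d['xy'],1).tolist(),ray(q,d['xy'],.04 if t=='bottle' else .027).round(3)) for d in finder.cut_out(t,q)[:2]])
E
```

```text
clock: 48.75
tcp_pos: [0.5421, -0.0202, 0.0693]
tcp_rot: [0.013, 0.76, 0.649, -0.002]
wrist_force: [0.3, -0.1, 0.9]
width: 0.0685
clock: 49.75
tcp_pos: [0.4407, -0.0411, 0.2899]
tcp_rot: [0.014, 0.761, 0.649, -0.001]
wrist_force: [0.7, 0.7, 0.5]
width: 0.0914
side bottle [(0.7, [306.8, 279.6], array([ 0.542, -0.017,  0.04 ]))]
side cover [(0.58, [288.8, 202.7], array([0.527, 0.296, 0.027]))]
top bottle [(0.54, [479.2, 253.4], array([ 0.503, -0.422,  0.04 ]))]
top cover [(0.61, [196.0, 276.3], array([0.529, 0.304, 0.027]))]
```

View pics/side22.png

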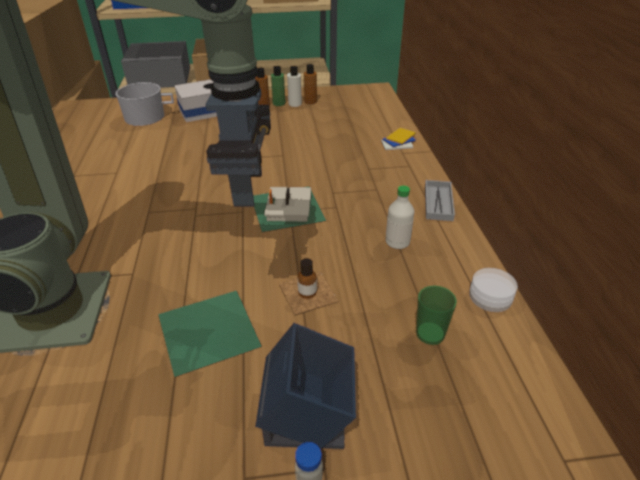

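View pics/top22.png

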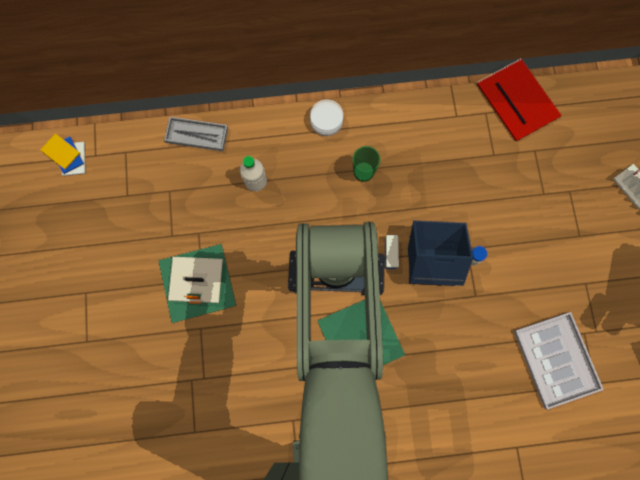

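The side view shows the bottle upright on the pad at (307, 280), about 3 mm from its centre. The cover lies level on the left mat at (196, 278) in the top view, less than 15 mm off centre. The other objects have not moved and the gripper is clear. I'm handing the job in.

```bash
python3 - <<'E'
from plant import ticket
print(ticket.finish_job())
E
```

```text
the job is handed in; nothing more can be done
None
```

I pinched the snap tab, lifted the cover off and laid it right way up on the left-most mat. Then I lifted the amber bottle out of the case, stood it on the cork pad, and handed the job in at about 50 s of the 64 s allowed. The hand-in gave no verdict.

**How the tilt was done:** the rows only turn the tool about its own axis, so I tilted it by pushing against the arm's reach limits. That gave 30° for the cover and 28.7° for the bottle, and I levelled the tool again before each placing.

**Last checks:**
- **Cover:** about 10 mm from the mat's centre, looked level, and was let go after a touch-down force of 6 N.
- **Bottle:** about 3 mm from the pad's centre by the side view, looked upright, and was let go after a touch-down force of 9 N.
- **Other things:** the jar, slide box, flask and beaker looked unmoved in the last pictures, and the gripper was clear of everything.

**What went wrong or disagreed:**
- **Levelling the bottle:** the first pushes tilted the tool the wrong way, up to 42°. Pushing upward corrected it, and the bottle stayed held.
- **Wrist force:** it spiked to about 50 N once, when the arm met its reach limit carrying the cover. The limit is 120 N.
- **Bottle in the top view:** the arm hid the bottle, and the network's only detection there was the jar, so its position rests on the side view and the TCP reading at release.
- **Camera calibration:** the two cameras disagreed by about 2 mm on the case, which did not affect the grasps.

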